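Load a test carriage and wind it up to the test head

ROBOT

A 7-joint arm with a two-finger parallel gripper is mounted at the origin on the work surface. World frame = base frame: x ahead of the robot, y to its left, z up, the work surface at z = 0. Lengths are in m, angles in rad, forces in N, time in s.
With the tool pointing down it reaches from about 0.4 to 0.85 m from the base axis. Payload 4.5 kg.
Tool frame: the origin (TCP) lies at the very end of the fingers, on their centre line; the grasp point (between the pads) lies 19 mm behind it; z points along the fingers, y is the line along which they close (so a half turn about z gives the same grasp; the last joint's range is limited). The gripper opens to 85 mm and grips with 20 to 120 N. Pads are 22 mm wide; open, the fingers measure 114 mm over their backs; the gripper's body (76 mm by 85 mm) begins 54 mm behind the grasp point. The pads swing forward as they close: fully open they stand 13 mm farther back than shut.
Start: joints at [-1.253, 0.689, -0.195, 1.565, 0.157, 0.902, -0.215], TCP at [0.175, 0.6, 0.231] pointing down, gripper open.
Joint ranges: [-3.01, 3.01], [-0.46, 2.08], [-1.47, 1.51], [0.13, 2.56], [-1, 4.14], [0.04, 2.09], [-2.66, 2.66]. Speed limits (rad/s): [2.57, 2.57, 3.14, 3.14, 3.14, 3.14, 3.14].

INTERFACE

Orientations are given as a rotation vector (axis times angle).
In Python, from bench import r, viewer gives the robot as it stands. The module is installed in compiled form; this text tells all that it offers.
- The arm moves only by the shell command python3 -m pendant 'ROWS' [OPENING] [FORCE]. ROWS is JSON, a list of rows, each an object with "offset": the shift along the tool's x, y, z each as a share of 3 cm, from -1 to 1, a list of three; "delta_rot": the turn, a rotation vector about the tool's x, y, z each as a share of 0.12 rad, from -1 to 1, a list of three. A call has 1 to 10 rows; each row shifts and turns the commanded pose from where the row before left it, along the tool's axes as they then stand; what a row does not reach is not made up. A row lasts 1/12 s, in which the tool goes at most 41.7 mm and 7.16 degrees, less where a joint would pass 70% of its speed; a pose out of reach is approached as far as the arm can. A call with a number of a shift or a turn outside -1 to 1 is refused whole. A call with a gripper value outside its range is refused whole. OPENING is the opening, from 0 (shut) to 1 (fully open), set as the call begins (- or left out, the last holds). The fingers move at their own pace and stop on an object; FORCE is the grip in N (left out, the last holds). Time passes only in rows, so rows that do not move let the fingers close. It gives the time, the measured TCP pose, the force, the opening and the grip force at its end, in the units of the state.
- r.get_obs(): the state, without advancing time (a new reading comes with each control period).
- viewer.grab_frame(name): name is "scene" or "top" or "wrist"; returns (picture, depth): 420x560x3 uint8, red, green, blue; 420x560 float32, m along the optical axis (not along the pixel's ray), 0 where there is no reading.
- viewer.get_calibration(name): a dict with "K" (3x3 intrinsics, pixels), "distortion" ([k1, k2, p1, p2, k3] as OpenCV has them; the pictures are not rectified), "R" (3x3) and "t" (3): a world point X has camera coordinates R X + t. Camera axes: x right, y down, z forward; pixel columns grow to the right and rows downward; lengths in m; the calibration is good to about 2 mm. A picture is of the moment at which its call begins: read the wrist's pose just before it. get_calibration takes no time and is no camera call; for the wrist camera it gives the pose at the moment of the call.
- r.job_done(): hands the job in; it is judged then, once.
The state is a dict: "clock": time; "joint_pos": joint angles; "qd": joint speeds; "tau": joint torques, N m; "tool_pos": TCP position; "tcp_rot": TCP orientation; "ft_force": force on the tool from outside, world axes, zero at the start; "wrist_torque": the same for the moment, N m; "width": finger opening in m; "gripper_force": force on a finger pad.
Only numpy, scipy, OpenCV 4.12 (cv2) and the standard library are available. Lean on these libraries where they do the work, as an engineer would, in place of code of your own. Each camera call takes 0.05 s, during which the arm holds its last target. There are 200 camera calls.

TASK

Switch the rotary isolator off before moving the carriage, then wind the handwheel until the carriage is fully home against the loading stop on the robot's side, and stand every casting from the rubber mat upright in a nest of its own on the carriage. Then wind the carriage with the castings on it fully up against the test head and, only then, switch the isolator fully on. Leave the other things on the bench where they are and let go of everything at the end.

Things in the scene. Friction and masses are not known exactly. Their poses are not given: they have to be found in the camera images.
- casting0: plain aluminium casting (2 to 4 are present, all alike): round flange 52 mm in diameter and 12 mm thick at the bottom, and on it a square block 34 x 34 mm and 38 mm tall, 50 mm in all, about 0.19 kg. Origin at the centre of its underside, z up, x and y square to the block's sides. Starts standing on the rubber mat, to the robot's left, at any yaw
- casting1: plain aluminium casting (2 to 4 are present, all alike): round flange 52 mm in diameter and 12 mm thick at the bottom, and on it a square block 34 x 34 mm and 38 mm tall, 50 mm in all, about 0.19 kg. Origin at the centre of its underside, z up, x and y square to the block's sides. Starts standing on the rubber mat, to the robot's left, at any yaw
- casting2: plain aluminium casting (2 to 4 are present, all alike): round flange 52 mm in diameter and 12 mm thick at the bottom, and on it a square block 34 x 34 mm and 38 mm tall, 50 mm in all, about 0.19 kg. Origin at the centre of its underside, z up, x and y square to the block's sides. Starts standing on the rubber mat, to the robot's left, at any yaw
- casting3: plain aluminium casting (2 to 4 are present, all alike): round flange 52 mm in diameter and 12 mm thick at the bottom, and on it a square block 34 x 34 mm and 38 mm tall, 50 mm in all, about 0.19 kg. Origin at the centre of its underside, z up, x and y square to the block's sides. Starts standing on the rubber mat, to the robot's left, at any yaw
- mat: black rubber mat, 210 x 260 x 4 mm, fixed, to the robot's left; the castings stand on it among a steel tin and a bearing ring, which stay. Origin at the centre of its underside
- station: the test station: base plate 360 x 170 x 20 mm with two guide bars along its x axis (which points roughly away from the robot). An aluminium stop block (loading stop, 48 mm high) stands at its near end, a grey test head (75 mm high, black pad on top to 86 mm) at its far end; a gearbox with the handwheel stands on its -y side. Origin at the centre of the underside; may be turned a little
- carriage (a joint): position of the carriage along the station's x axis, m: 0 = against the loading stop (near end), 0.072 = against the test head (far end). It moves only with the handwheel, 24 mm a turn, and stays where it is left. Its deck is 142 x 142 mm, 48 mm above the bench
- nest0 (a point): centre of the floor of a nest on the carriage (48 mm above the bench; moves with the carriage); the nest is 62 x 62 mm between black ribs 6 mm wide and 8 mm high, nests are 68 mm apart, axes along the station's. A casting sits flat on the floor inside the ribs
- nest1 (a point): centre of the floor of a nest on the carriage (48 mm above the bench; moves with the carriage); the nest is 62 x 62 mm between black ribs 6 mm wide and 8 mm high, nests are 68 mm apart, axes along the station's. A casting sits flat on the floor inside the ribs
- nest2 (a point): centre of the floor of a nest on the carriage (48 mm above the bench; moves with the carriage); the nest is 62 x 62 mm between black ribs 6 mm wide and 8 mm high, nests are 68 mm apart, axes along the station's. A casting sits flat on the floor inside the ribs
- nest3 (a point): centre of the floor of a nest on the carriage (48 mm above the bench; moves with the carriage); the nest is 62 x 62 mm between black ribs 6 mm wide and 8 mm high, nests are 68 mm apart, axes along the station's. A casting sits flat on the floor inside the ribs
- wheel (a joint): angle of the handwheel about its upright axis, rad: grows clockwise seen from above; clockwise drives the carriage away from the robot to the test head. 0 = loading stop, 18.85 (three turns) = test head
- wheel_axis (a point): point on the handwheel's axis on top of its rim, 87 mm above the bench; the wheel is 124 mm in diameter, 12 mm thick, lying flat
- crank_grip (a point): middle of the upright crank handle on the handwheel: a black knob 24 mm in diameter, standing from 89 to 135 mm above the bench, 46 mm from the wheel's axis, free to spin about its own axis; this point is 119 mm above the bench, axes turn with the knob
- isolator (a joint): angle of the isolator's handle, rad: 0 = off, 1.571 = on, turning clockwise seen from above; a stop at both ends; stays where it is left. Starts on
- isolator_grip (a point): point on the isolator's upright axis, in the handle, 89 mm above the bench, at the robot's right. Handle: black upright bar 64 mm long, 14 mm thick, from 71 to 101 mm above the bench, on a grey box 100 x 100 x 60 mm with a yellow disc. x axis along the bar to its white-marked nose; at off it points roughly away from the robot (box turned up to 0.35 rad), at on to the right
- tin: steel tin 46 mm in diameter, 50 mm high, on the mat; leave alone
- bearing: steel bearing ring, 48 mm in diameter, 14 mm high, on the mat; leave alone
- screwdriver: screwdriver lying beyond the mat; leave alone
- oil: white bottle 54 mm in diameter, 120 mm high, at the far right; leave alone
- gauge: grey box-shaped gauge 90 x 60 x 30 mm, far right; leave alone
- tape: cardboard roll 60 mm in diameter, 25 mm high, near right; leave alone
- mug: white mug 76 mm in diameter, 90 mm high, far left; leave alone
Mind the look-alikes: they are no part of the job. What is shaped like the casting3 but red is not meant. Leave any red look-alike of the part that bears isolator alone.

How it is judged:
By the outcome, as a careful person would: the job done as asked, in the order asked, and still so for the second after the job is handed in, with the robot touching nothing.
Of casting0, casting1, casting2, casting3 only 2 to 4 are there at a start; the rules pass over those that are not, and their reading is None.
At some moment in a run one of casting0, casting1, casting2, casting3 may be knocked a few centimetres aside while the robot is not near it.
It also fails if it takes over 208 s, if anything falls off the work surface, if the arm or the gripper's body presses on something with over 40 N, if the wrist force passes 120 N, or if a joint passes its speed limit or range.

## Working session

There is one attempt and no reset: what is moved stays moved. The work goes in short steps, Python scripts to look and compute and a shell command to move; the robot and the scene stay as the last step left them, time stands still between calls to the robot, and variables do not carry over. Pictures are saved under pics/ and viewed, at most 14 in all, crops included, and the job is handed in when it is done.

```bash
mkdir -p pics; cat > h.py <<'E'
import numpy as np, cv2, json
from bench import r, viewer
from scipy.spatial.transform import Rotation as R
def grab(n, save=None):
    c=viewer.get_calibration(n); im,d=viewer.grab_frame(n)
    c={k:np.array(v,float) for k,v in c.items()}
    if save: cv2.imwrite(f'pics/{save}.png',im[:,:,::-1]); np.savez(f'pics/{save}.npz',im=im,d=d,**c)
    return im,d,c
def load(s):
    z=np.load(f'pics/{s}.npz'); return z['im'],z['d'],{k:z[k] for k in('K','distortion','R','t')}
def rays(c,uv):
    p=cv2.undistortPoints(np.array(uv,float).reshape(-1,1,2),c['K'],c['distortion']).reshape(-1,2)
    return np.c_[p,np.ones(len(p))]
def onz(c,uv,z):
    d=rays(c,uv)@c['R']; o=-c['R'].T@c['t']
    return o+d*((z-o[2])/d[:,2:3])
def cloud(d,c):
    h,w=d.shape; v,u=np.mgrid[:h,:w]
    P=rays(c,np.c_[u.ravel(),v.ravel()])*d.reshape(-1,1)
    return ((P-c['t'])@c['R']).reshape(h,w,3)
def proj(c,X):
    return cv2.projectPoints(np.array(X,float).reshape(-1,3),cv2.Rodrigues(c['R'])[0],c['t'],c['K'],c['distortion'])[0].reshape(-1,2)
E
python3 - <<'E'
from h import *
for n in('scene','top','wrist'):
    im,d,c=grab(n,n+'0'); print(n,c['K'].tolist(),(-c['R'].T@c['t']).round(3),c['R'].round(2).tolist(),d.min(),d.max())
o=r.get_obs(); print({k:np.round(v,3) for k,v in o.items()})
E
```

```text
scene [[395.37262485452976, 0.0, 276.9517381507593], [0.0, 395.37262485452976, 210.6412188536555], [0.0, 0.0, 1.0]] [ 1.144 -0.534  0.768] [[0.66, 0.75, -0.02], [0.49, -0.45, -0.75], [-0.57, 0.49, -0.66]] 0.0 3.4910924
top [[474.35411619962224, 0.0, 282.91200500066924], [0.0, 474.35411619962224, 212.28084520636904], [0.0, 0.0, 1.0]] [ 0.372 -0.039  1.213] [[0.03, -1.0, -0.0], [-0.99, -0.03, -0.15], [0.15, 0.0, -0.99]] 0.0 2.1483305
wrist [[290.55328525608815, 0.0, 278.10557683649654], [0.0, 290.55328525608815, 209.9820243000732], [0.0, 0.0, 1.0]] [0.1   0.621 0.373] [[0.28, 0.96, -0.0], [0.91, -0.27, 0.31], [0.29, -0.09, -0.95]] 0.0 1.5132948
{'clock': np.float64(0.15), 'joint_pos': array([-1.253,  0.69 , -0.195,  1.566,  0.157,  0.902, -0.215]), 'qd': array([ 0.001, -0.004, -0.001, -0.003,  0.001,  0.   ,  0.   ]), 'tau': array([-2.0000e-03, -5.3994e+01, -1.2690e+00, -1.5872e+01,  9.0000e-03,
        6.0000e-03, -0.0000e+00]), 'tool_pos': array([0.175, 0.6  , 0.231]), 'tcp_rot': array([-4.44e-01, -3.11e+00,  2.00e-03]), 'ft_force': array([ 0.231, -0.381,  0.757]), 'wrist_torque': array([ 0.031, -0.021,  0.007]), 'gripper_force': np.float64(0.0), 'width': np.float64(0.086)}
```

View pics/top0.png

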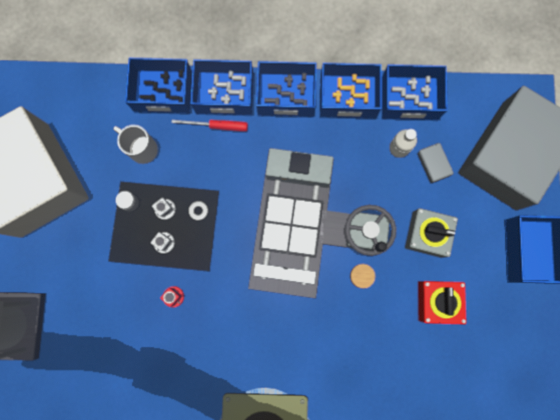

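View pics/scene0.png

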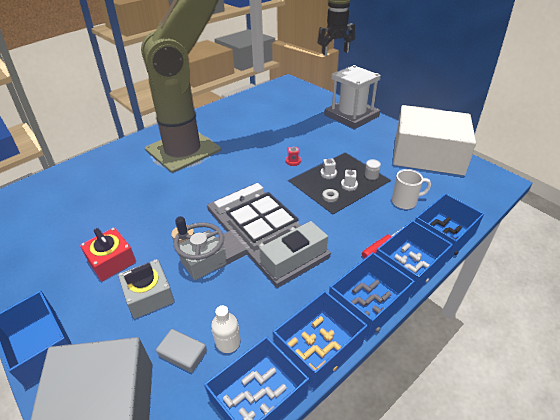

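```bash
python3 - <<'E'
from h import *
def comps(m,P,nm,minn=15,maxn=6000):
    n,l,s,ce=cv2.connectedComponentsWithStats(m.astype(np.uint8))
    for i in range(1,n):
        if minn<=s[i,4]<=maxn:
            q=P[l==i]; rect=cv2.minAreaRect((q[:,:2]*1000).astype(np.float32))
            print(nm,ce[i].round(0),s[i,4],'mean',q.mean(0).round(4),'zmed',np.median(q[:,2]).round(4),'rect',np.round(rect[0],1),np.round(rect[1],1),np.round(rect[2],1))
for n in('top','scene'):
    im,d,c=load(n+'0'); P=cloud(d,c); x,y,z=np.moveaxis(P,2,0); ok=(d>0)&(x>0.3)&(x<.8)
    hsv=cv2.cvtColor(im,cv2.COLOR_RGB2HSV)
    left=ok&(y>.08)&(y<.45)
    comps(left&(z>.046)&(z<.06),P,n+' casttop')
    comps(left&(z>.011)&(z<.02),P,n+' flange')
    comps(ok&(y<-.05)&(y>-.3)&(z>.12)&(z<.15)&(x<.66),P,n+' knob',8)
    comps(ok&(y<-.05)&(y>-.27)&(z>.078)&(z<.092),P,n+' wheel',30)
    comps(ok&(y<-.25)&(y>-.5)&(z>.085)&(z<.11),P,n+' isobar',10)
    comps(ok&(y<-.25)&(y>-.5)&(z>.05)&(z<.068),P,n+' isobox',30)
    st=ok&(y<.1)&(y>-.1)
    comps(st&(z>.043)&(z<.0515)&(hsv[...,2]>170)&(hsv[...,1]<60),P,n+' floor',30)
    comps(st&(z>.06)&(z<.09),P,n+' head',30)
im=load('top0')[0]
a=cv2.resize(im[185:300,220:400],(720,460),interpolation=cv2.INTER_CUBIC)
cv2.imwrite('pics/crop1.png',a[:,:,::-1])
E
```

```text
top casttop [129. 137.] 64 mean [0.726  0.3616 0.0533] zmed 0.0538 rect [722.2 359. ] [24.7 64.5] 54.6
top casttop [146. 152.] 58 mean [0.6889 0.3164 0.0525] zmed 0.0527 rect [690.9 319.9] [22.9 67.6] 49.7
top casttop [124. 200.] 233 mean [0.5652 0.3616 0.0524] zmed 0.0525 rect [564.5 361.5] [40.3 41.6] 3.7
top casttop [161. 207.] 188 mean [0.5501 0.2697 0.0524] zmed 0.0524 rect [550.2 270.2] [35.4 34.2] 41.1
top casttop [160. 241.] 194 mean [0.4642 0.2663 0.0529] zmed 0.053 rect [464.5 267. ] [34.5 34. ] 55.5
top casttop [169. 297.] 176 mean [0.33   0.2356 0.0492] zmed 0.0489 rect [330.7 236. ] [33.7 34. ] 52.0
top flange [190. 122.] 74 mean [0.7821 0.218  0.0149] zmed 0.0145 rect [781.8 218.1] [95.7  7.1] 86.3
top flange [226. 128.] 78 mean [0.7679 0.1214 0.0163] zmed 0.0165 rect [770.1 124.3] [84.8 10.7] 84.5
top flange [135. 138.] 28 mean [0.7342 0.3585 0.0157] zmed 0.0164 rect [734.1 357.7] [ 9.6 45.6] 31.6
top flange [155. 150.] 20 mean [0.7056 0.3051 0.0159] zmed 0.0157 rect [706.8 305.7] [ 5.6 36.5] 85.8
top flange [168. 211.] 97 mean [0.5455 0.2604 0.015 ] zmed 0.0152 rect [
[... 5423 characters left out ...]
596] zmed 0.0593 rect [ 685.3 -491.7] [ 2.4 32.7] 59.6
scene floor [240. 194.] 279 mean [ 0.3955 -0.0332  0.0494] zmed 0.0495 rect [394.3 -33.1] [134.6  35. ] 83.7
scene floor [264. 204.] 231 mean [ 0.479  -0.0123  0.0495] zmed 0.0495 rect [477.8 -12.1] [58.3 57.3] 83.2
scene floor [245. 213.] 201 mean [ 0.4715 -0.0748  0.0496] zmed 0.0497 rect [470.7 -76.7] [51.1 56.3] 83.2
scene floor [279. 217.] 264 mean [ 0.547  -0.0195  0.0496] zmed 0.0498 rect [546.5 -18.5] [58.2 55.3] 82.8
scene floor [260. 226.] 204 mean [ 0.5397 -0.0786  0.0495] zmed 0.0496 rect [538.5 -78.9] [43.1 56.9] 82.4
scene head [302. 239.] 1039 mean [ 0.6684 -0.0493  0.0787] zmed 0.0771 rect [660.7 -46.7] [112.2  72.2] 83.9
```

View pics/crop1.png

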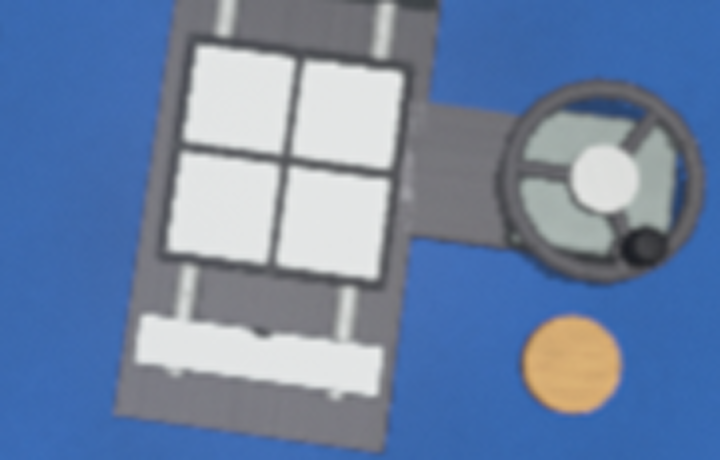

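```bash
cat >> h.py <<'E'
def cur():
    o=r.get_obs(); return np.array(o['tool_pos']),R.from_rotvec(o['tcp_rot']),o
def yawrot(a):  # tool down, tool y at world angle a (deg)
    a=np.radians(a); y=np.array([np.cos(a),np.sin(a),0]); z=np.array([0,0,-1.])
    return R.from_matrix(np.c_[np.cross(y,z),y,z])
def plan(*pts,yaw=None):
    """turn in place first (if yaw given), then straight moves; n rows of the printed shares"""
    p,q,o=cur()
    if yaw is not None:
        g=yawrot(yaw); rv=(q.inv()*g).as_rotvec()/.12; n=max(1,int(np.ceil(abs(rv).max()-.02))); print('turn',n,(rv/n).round(3)); q=g
    for t in pts:
        d=q.inv().apply(np.array(t)-p)/.03; n=max(1,int(np.ceil(abs(d).max()-.02))); print('go',n,(d/n).round(3),'total',d.round(3)); p=np.array(t)
def show():
    p,q,o=cur(); y=q.as_matrix()[:,1]
    print('t',round(float(o['clock']),2),'p',p.round(4),'yawY',np.degrees(np.arctan2(y[1],y[0])).round(1),'tilt',np.degrees(np.arccos(-q.as_matrix()[2,2])).round(2),'F',np.round(o['ft_force'],1),'w',round(float(o['width']),4),'gf',round(float(o['gripper_force']),1),'j7',np.round(o['joint_pos'][6],2))
E
python3 - <<'E'
from h import *
im,d,c=load('top0')
for z in(.087,.095): print('rim/hub',z,onz(c,[[370.6,230.5],[371.2,229.5]],z).round(4).tolist())
plan((.27,.38,.231),(.45,.1,.231),(.505,-.406,.231),yaw=-9)
E
```

```text
rim/hub 0.087 [[0.5018, -0.2442, 0.087], [0.5042, -0.2456, 0.087]]
rim/hub 0.095 [[0.5009, -0.2427, 0.095], [0.5033, -0.2441, 0.095]]
turn 13 [-0.001  0.001  0.926]
go 7 [-0.962  0.611 -0.002] total [-6.731  4.275 -0.011]
go 9 [-0.92   0.821  0.   ] total [-8.28   7.386  0.   ]
go 17 [-0.963  0.262  0.   ] total [-16.372   4.449   0.   ]
```

```bash

python3 -m pendant '[{"offset":[0,0,0],"delta_rot":[0,0,0.926]},{"offset":[0,0,0],"delta_rot":[0,0,0.926]},{"offset":[0,0,0],"delta_rot":[0,0,0.926]},{"offset":[0,0,0],"delta_rot":[0,0,0.926]},{"offset":[0,0,0],"delta_rot":[0,0,0.926]},{"offset":[0,0,0],"delta_rot":[0,0,0.926]},{"offset":[0,0,0],"delta_rot":[0,0,0.926]}]' 1
python3 -m pendant '[{"offset":[0,0,0],"delta_rot":[0,0,0.926]},{"offset":[0,0,0],"delta_rot":[0,0,0.926]},{"offset":[0,0,0],"delta_rot":[0,0,0.926]},{"offset":[0,0,0],"delta_rot":[0,0,0.926]},{"offset":[0,0,0],"delta_rot":[0,0,0.926]},{"offset":[0,0,0],"delta_rot":[0,0,0.926]}]'
python3 -m pendant '[{"offset":[-0.96,0.61,0],"delta_rot":[0,0,0]},{"offset":[-0.96,0.61,0],"delta_rot":[0,0,0]},{"offset":[-0.96,0.61,0],"delta_rot":[0,0,0]},{"offset":[-0.96,0.61,0],"delta_rot":[0,0,0]},{"offset":[-0.96,0.61,0],"delta_rot":[0,0,0]},{"offset":[-0.96,0.61,0],"delta_rot":[0,0,0]},{"offset":[-0.96,0.61,0],"delta_rot":[0,0,0]}]'
python3 - <<'E'
from h import *
show(); plan((.45,.1,.231),(.505,-.406,.231),yaw=-9)
E
```

```text
clock: 0.73
tool_pos: [0.1748, 0.5997, 0.231]
tcp_rot: [1.598, 2.705, -0.001]
ft_force: [0.9, -0.3, -0.3]
width: 0.0857
gripper_force: 0.0
clock: 1.23
tool_pos: [0.1748, 0.5998, 0.231]
tcp_rot: [2.394, 2.033, -0.001]
ft_force: [0.9, 0.7, -0.4]
width: 0.0853
gripper_force: 0.0
clock: 1.82
tool_pos: [0.2701, 0.3792, 0.2313]
tcp_rot: [2.389, 2.04, -0.0]
ft_force: [1.0, 0.7, 0.5]
width: 0.0855
gripper_force: 0.0
t 1.82 p [0.2701 0.3792 0.2313] yawY -9.0 tilt 0.01 F [1.  0.7 0.5] w 0.0855 gf 0.0 j7 -1.04
turn 1 [-0.     0.001  0.001]
go 9 [-0.917  0.82   0.001] total [-8.255  7.38   0.009]
go 17 [-0.963  0.262  0.   ] total [-16.372   4.449   0.   ]
```

```bash

python3 -m pendant '[{"offset":[-0.917,0.82,0],"delta_rot":[0,0,0]},{"offset":[-0.917,0.82,0],"delta_rot":[0,0,0]},{"offset":[-0.917,0.82,0],"delta_rot":[0,0,0]},{"offset":[-0.917,0.82,0],"delta_rot":[0,0,0]},{"offset":[-0.917,0.82,0],"delta_rot":[0,0,0]},{"offset":[-0.917,0.82,0],"delta_rot":[0,0,0]},{"offset":[-0.917,0.82,0],"delta_rot":[0,0,0]},{"offset":[-0.917,0.82,0],"delta_rot":[0,0,0]},{"offset":[-0.917,0.82,0],"delta_rot":[0,0,0]}]'
python3 -m pendant '[{"offset":[-0.963,0.262,0],"delta_rot":[0,0,0]},{"offset":[-0.963,0.262,0],"delta_rot":[0,0,0]},{"offset":[-0.963,0.262,0],"delta_rot":[0,0,0]},{"offset":[-0.963,0.262,0],"delta_rot":[0,0,0]},{"offset":[-0.963,0.262,0],"delta_rot":[0,0,0]},{"offset":[-0.963,0.262,0],"delta_rot":[0,0,0]},{"offset":[-0.963,0.262,0],"delta_rot":[0,0,0]},{"offset":[-0.963,0.262,0],"delta_rot":[0,0,0]},{"offset":[-0.963,0.262,0],"delta_rot":[0,0,0]}]'
python3 -m pendant '[{"offset":[-0.963,0.262,0],"delta_rot":[0,0,0]},{"offset":[-0.963,0.262,0],"delta_rot":[0,0,0]},{"offset":[-0.963,0.262,0],"delta_rot":[0,0,0]},{"offset":[-0.963,0.262,0],"delta_rot":[0,0,0]},{"offset":[-0.963,0.262,0],"delta_rot":[0,0,0]},{"offset":[-0.963,0.262,0],"delta_rot":[0,0,0]},{"offset":[-0.963,0.262,0],"delta_rot":[0,0,0]},{"offset":[-0.963,0.262,0],"delta_rot":[0,0,0]}]'
python3 - <<'E'
from h import *
show(); im,d,c=grab('wrist','wr1'); P=cloud(d,c); m=(P[...,2]>.09)&(P[...,2]<.108)&(np.hypot(P[...,0]-.505,P[...,1]+.406)<.045)
q=P[m]; print(m.sum(),q.mean(0),cv2.minAreaRect((q[:,:2]*1000).astype(np.float32)))
plan((.5055,-.406,.09),yaw=-9)
E
```

```text
clock: 2.57
tool_pos: [0.4503, 0.0999, 0.2313]
tcp_rot: [-2.389, -2.04, 0.0]
ft_force: [0.2, 0.3, 0.6]
width: 0.0856
gripper_force: 0.0
clock: 3.32
tool_pos: [0.4786, -0.1677, 0.2312]
tcp_rot: [-2.389, -2.04, 0.0]
ft_force: [-1.0, -0.1, -0.1]
width: 0.0857
gripper_force: 0.0
clock: 3.98
tool_pos: [0.5043, -0.4057, 0.2309]
tcp_rot: [-2.389, -2.039, -0.0]
ft_force: [1.1, -0.1, -0.1]
width: 0.0853
gripper_force: 0.0
t 3.98 p [ 0.5043 -0.4057  0.2309] yawY -9.0 tilt 0.05 F [ 1.1 -0.1 -0.1] w 0.0853 gf 0.0 j7 0.5
867 [ 0.50582899 -0.40392554  0.1000466 ] ((505.711181640625, -405.4572448730469), (62.528133392333984, 13.155570983886719), 80.84672546386719)
turn 1 [ 0.012  0.061 -0.06 ]
go 5 [0.055 0.007 0.94 ] total [0.276 0.036 4.701]
```

View pics/wr1.png

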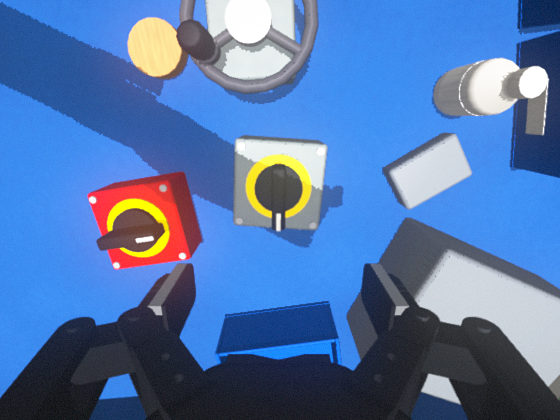

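```bash

python3 -m pendant '[{"offset":[0.055,0.01,0.95],"delta_rot":[0,0,0]},{"offset":[0.055,0.01,0.95],"delta_rot":[0,0,0]},{"offset":[0.055,0.01,0.95],"delta_rot":[0,0,0]},{"offset":[0,0,0.95],"delta_rot":[0,0,0]},{"offset":[0,0,0.8],"delta_rot":[0,0,0]},{"offset":[0,0,0.6],"delta_rot":[0,0,0]}]'
python3 -m pendant '[{"offset":[0,0,0],"delta_rot":[0,0,0]},{"offset":[0,0,0],"delta_rot":[0,0,0]},{"offset":[0,0,0],"delta_rot":[0,0,0]},{"offset":[0,0,0],"delta_rot":[0,0,0]},{"offset":[0,0,0],"delta_rot":[0,0,0]},{"offset":[0,0,0],"delta_rot":[0,0,0]},{"offset":[0,0,0],"delta_rot":[0,0,0]},{"offset":[0,0,0],"delta_rot":[0,0,0]}]' 0 40
python3 -c "from h import *; show()"
```

```text
clock: 4.53
tool_pos: [0.5051, -0.3984, 0.0725]
tcp_rot: [-2.386, -2.038, 0.001]
ft_force: [-0.6, -0.1, 1.0]
width: 0.0854
gripper_force: 0.0
clock: 5.2
tool_pos: [0.5053, -0.3999, 0.0766]
tcp_rot: [-2.39, -2.038, 0.001]
ft_force: [-4.3, 1.3, 8.1]
width: 0.0129
gripper_force: 41.6
t 5.2 p [ 0.5053 -0.3999  0.0766] yawY -9.1 tilt 0.06 F [-4.3  1.3  8.1] w 0.0129 gf 41.6 j7 0.5
```

```bash

python3 -m pendant '[{"offset":[0,0,0],"delta_rot":[0,0,0]},{"offset":[0,0,0],"delta_rot":[0,0,0]},{"offset":[-0.1,0,0],"delta_rot":[0,0,0]},{"offset":[-0.09,0,0],"delta_rot":[0,0,0]},{"offset":[0,0,0],"delta_rot":[0,0,0]}]' 0.4
python3 -m pendant '[{"offset":[0,0,0],"delta_rot":[0,0,0]},{"offset":[0,0,0],"delta_rot":[0,0,0]},{"offset":[0,0,0],"delta_rot":[0,0,0]},{"offset":[0,0,0],"delta_rot":[0,0,0]},{"offset":[0,0,0],"delta_rot":[0,0,0]}]' 0 40
python3 -c "from h import *; show()"
```

```text
clock: 5.62
tool_pos: [0.5052, -0.4064, 0.0753]
tcp_rot: [2.39, 2.038, -0.001]
ft_force: [-0.1, -0.0, -0.5]
width: 0.0342
gripper_force: 0.0
clock: 6.03
tool_pos: [0.5045, -0.4054, 0.0753]
tcp_rot: [-2.389, -2.039, 0.001]
ft_force: [-3.1, 0.2, 3.8]
width: 0.0132
gripper_force: 40.7
t 6.03 p [ 0.5045 -0.4054  0.0753] yawY -9.0 tilt 0.08 F [-3.1  0.2  3.8] w 0.0132 gf 40.7 j7 0.5
```

```bash

python3 -m pendant '[{"offset":[0,0,0],"delta_rot":[0,0,-0.9]},{"offset":[0,0,0],"delta_rot":[0,0,-0.9]},{"offset":[0,0,0],"delta_rot":[0,0,-0.9]},{"offset":[0,0,0],"delta_rot":[0,0,-0.9]},{"offset":[0,0,0],"delta_rot":[0,0,-0.9]},{"offset":[0,0,0],"delta_rot":[0,0,-0.9]},{"offset":[0,0,0],"delta_rot":[0,0,-0.9]}]'
python3 -c "from h import *; show();print(cur()[2]['wrist_torque'])"
python3 -m pendant '[{"offset":[0,0,0],"delta_rot":[0,0,-0.9]},{"offset":[0,0,0],"delta_rot":[0,0,-0.9]},{"offset":[0,0,0],"delta_rot":[0,0,-0.9]},{"offset":[0,0,0],"delta_rot":[0,0,-0.9]},{"offset":[0,0,0],"delta_rot":[0,0,-0.9]},{"offset":[0,0,0],"delta_rot":[0,0,-0.9]},{"offset":[0,0,0],"delta_rot":[0,0,-0.9]},{"offset":[0,0,0],"delta_rot":[0,0,-0.6]},{"offset":[0,0,0],"delta_rot":[0,0,-0.3]},{"offset":[0,0,0],"delta_rot":[0,0,0]}]'
python3 -c "from h import *; show();print(cur()[2]['wrist_torque'])"
```

```text
clock: 6.62
tool_pos: [0.5076, -0.4046, 0.0753]
tcp_rot: [1.458, 2.779, 0.003]
ft_force: [2.7, 1.6, -1.4]
width: 0.0132
gripper_force: 40.0
t 6.62 p [ 0.5076 -0.4046  0.0753] yawY 34.6 tilt 0.22 F [ 2.7  1.6 -1.4] w 0.0132 gf 40.0 j7 1.03
[ 0.26133501 -0.41886522 -0.16494269]
clock: 7.45
tool_pos: [0.5098, -0.402, 0.0755]
tcp_rot: [0.174, 3.129, 0.009]
ft_force: [5.3, 5.3, 0.1]
width: 0.0135
gripper_force: 79.5
t 7.45 p [ 0.5098 -0.402   0.0755] yawY 83.6 tilt 0.56 F [5.3 5.3 0.1] w 0.0135 gf 79.5 j7 1.65
[ 1.03188301 -1.04771041 -1.7038118 ]
```

```bash

python3 -m pendant '[{"offset":[0,0,0],"delta_rot":[0,0,0]},{"offset":[0,0,0],"delta_rot":[0,0,0]},{"offset":[0,0,0],"delta_rot":[0,0,0]},{"offset":[0,0,-0.5],"delta_rot":[0,0,0]},{"offset":[0,0,-0.9],"delta_rot":[0,0,0]},{"offset":[0,0,-0.9],"delta_rot":[0,0,0]},{"offset":[0,0,-0.9],"delta_rot":[0,0,0]},{"offset":[0,0,-0.9],"delta_rot":[0,0,0]},{"offset":[0,0,0],"delta_rot":[0,0,0]},{"offset":[0,0,0],"delta_rot":[0,0,0]}]' 0.6
python3 - <<'E'
from h import *
show(); im,d,c=grab('wrist','wr2'); P=cloud(d,c); X,Y,Z=np.moveaxis(P,2,0)
def rect(m):
    n,l,s,ce=cv2.connectedComponentsWithStats(m.astype(np.uint8)); i=1+np.argmax(s[1:,4]); q=P[l==i]; print(s[i,4],q.mean(0).round(4),cv2.minAreaRect((q[:,:2]*1000).astype(np.float32)))
ok=d>0
rect(ok&(Z>.09)&(Z<.108)&(np.hypot(X-.505,Y+.406)<.045))
rect(ok&(Z>.123)&(Z<.145)&(np.hypot(X-.502,Y+.244)<.07))
hub=ok&(np.hypot(X-.502,Y+.244)<.014)&(Z<.11); print('hub z',np.median(Z[hub]))
w=ok&(Z>.08)&(Z<.095)&(np.hypot(X-.502,Y+.244)<.075); (cx,cy),rr=cv2.minEnclosingCircle((P[w][:,:2]*1000).astype(np.float32)); print('wheel',cx,cy,rr)
show(); plan((.461,-.26,.19),yaw=90)
E
```

```text
clock: 8.28
tool_pos: [0.5061, -0.4064, 0.2001]
tcp_rot: [0.171, 3.134, -0.004]
ft_force: [0.8, 0.5, -0.7]
width: 0.0512
gripper_force: 0.0
t 8.28 p [ 0.5061 -0.4064  0.2001] yawY 83.8 tilt 0.23 F [ 0.8  0.5 -0.7] w 0.0512 gf 0.0 j7 1.73
1100 [ 0.507  -0.4021  0.0999] ((508.96502685546875, -402.31005859375), (14.055150032043457, 62.32475662231445), 77.30345916748047)
945 [ 0.4605 -0.2642  0.132 ] ((461.4715270996094, -261.9994201660156), (22.07915496826172, 22.95730209350586), 34.22742462158203)
hub z 0.08735461187153663
wheel 503.7280578613281 -243.5842742919922 61.71162414550781
t 8.33 p [ 0.505  -0.4058  0.1984] yawY 83.8 tilt 0.05 F [ 0.2 -0.9 -1. ] w 0.0511 gf 0.0 j7 1.73
turn 1 [-0.008  0.001 -0.907]
go 5 [0.294 0.972 0.056] total [1.468 4.86  0.281]
```

View pics/wr2.png

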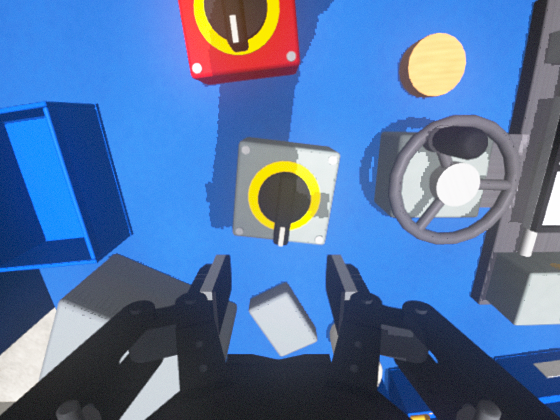

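```bash

python3 -m pendant '[{"offset":[0,0,0],"delta_rot":[0,0,-0.907]},{"offset":[0.29,0.958,0.05],"delta_rot":[0,0,0]},{"offset":[0.29,0.958,0.05],"delta_rot":[0,0,0]},{"offset":[0.29,0.958,0.05],"delta_rot":[0,0,0]},{"offset":[0.29,0.958,0.05],"delta_rot":[0,0,0]},{"offset":[0.29,0.958,0.05],"delta_rot":[0,0,0]},{"offset":[0,0,0],"delta_rot":[0,0,0]},{"offset":[0,0,0],"delta_rot":[0,0,0]},{"offset":[0,0,0],"delta_rot":[0,0,0]}]'
python3 - <<'E'
from h import *
show(); plan((.4615,-.262,.102),yaw=90)
# winding table: 20 deg CCW steps from knob angle 203.6
C=np.array([.5037,-.2436]); a0=203.6
P=[C+.046*np.array([np.cos(np.radians(a0+20*k)),np.sin(np.radians(a0+20*k))]) for k in range(19)]
D=np.diff(P,axis=0)/.03
print([[round(-float(d[0]),2),round(float(d[1]),2)] for d in D])
E
```

```text
clock: 9.08
tool_pos: [0.4614, -0.2623, 0.19]
tcp_rot: [0.0, -3.14, 0.0]
ft_force: [0.6, -0.8, 0.2]
width: 0.0512
gripper_force: 0.0
t 9.08 p [ 0.4614 -0.2623  0.19  ] yawY 90.0 tilt 0.08 F [ 0.6 -0.8  0.2] w 0.0512 gf 0.0 j7 1.57
turn 1 [-0.001 -0.012  0.001]
go 3 [-0.002  0.003  0.977] total [-0.005  0.009  2.932]
[[-0.29, -0.44], [-0.43, -0.32], [-0.51, -0.15], [-0.53, 0.03], [-0.49, 0.21], [-0.39, 0.37], [-0.24, 0.48], [-0.06, 0.53], [0.13, 0.52], [0.29, 0.44], [0.43, 0.32], [0.51, 0.15], [0.53, -0.03], [0.49, -0.21], [0.39, -0.37], [0.24, -0.48], [0.06, -0.53], [-0.13, -0.52]]
```

```bash

python3 -m pendant '[{"offset":[0,0,0.98],"delta_rot":[0,0,0]},{"offset":[0,0,0.98],"delta_rot":[0,0,0]},{"offset":[0,0,0.97],"delta_rot":[0,0,0]},{"offset":[0,0,0],"delta_rot":[0,0,0]}]'
python3 -m pendant '[{"offset":[0,0,0],"delta_rot":[0,0,0]},{"offset":[0,0,0],"delta_rot":[0,0,0]},{"offset":[0,0,0],"delta_rot":[0,0,0]},{"offset":[0,0,0],"delta_rot":[0,0,0]},{"offset":[0,0,0],"delta_rot":[0,0,0]},{"offset":[0,0,0],"delta_rot":[0,0,0]}]' 0 40
python3 -c "from h import *; show()"
python3 -m pendant '[{"offset":[-0.29,-0.44,0],"delta_rot":[0,0,0]},{"offset":[-0.43,-0.32,0],"delta_rot":[0,0,0]},{"offset":[-0.51,-0.15,0],"delta_rot":[0,0,0]},{"offset":[-0.53,0.03,0],"delta_rot":[0,0,0]},{"offset":[-0.49,0.21,0],"delta_rot":[0,0,0]}]'
python3 -c "from h import *; show()"
```

```text
clock: 9.42
tool_pos: [0.4585, -0.262, 0.098]
tcp_rot: [-0.002, -3.133, -0.004]
ft_force: [-0.1, 0.4, -1.0]
width: 0.051
gripper_force: 0.0
clock: 9.92
tool_pos: [0.4629, -0.262, 0.104]
tcp_rot: [-0.001, 3.139, -0.001]
ft_force: [0.7, 1.1, 3.4]
width: 0.0225
gripper_force: 40.3
t 9.92 p [ 0.4629 -0.262   0.104 ] yawY 90.0 tilt 0.17 F [0.7 1.1 3.4] w 0.0225 gf 40.3 j7 1.47
clock: 10.33
tool_pos: [0.5281, -0.2816, 0.104]
tcp_rot: [-0.002, -3.138, -0.001]
ft_force: [-7.0, 4.6, 11.1]
width: 0.0225
gripper_force: 41.2
t 10.33 p [ 0.5281 -0.2816  0.104 ] yawY 89.9 tilt 0.19 F [-7.   4.6 11.1] w 0.0225 gf 41.2 j7 1.53
```

```bash

python3 -m pendant '[{"offset":[-0.39,0.37,0],"delta_rot":[0,0,0]},{"offset":[-0.24,0.48,0],"delta_rot":[0,0,0]},{"offset":[-0.06,0.53,0],"delta_rot":[0,0,0]},{"offset":[0.13,0.52,0],"delta_rot":[0,0,0]},{"offset":[0.29,0.44,0],"delta_rot":[0,0,0]},{"offset":[0.43,0.32,0],"delta_rot":[0,0,0]},{"offset":[0.51,0.15,0],"delta_rot":[0,0,0]},{"offset":[0.53,-0.03,0],"delta_rot":[0,0,0]},{"offset":[0.49,-0.21,0],"delta_rot":[0,0,0]},{"offset":[0.39,-0.37,0],"delta_rot":[0,0,0]}]'
python3 -m pendant '[{"offset":[0.24,-0.48,0],"delta_rot":[0,0,0]},{"offset":[0.06,-0.53,0],"delta_rot":[0,0,0]},{"offset":[-0.13,-0.52,0],"delta_rot":[0,0,0]},{"offset":[-0.29,-0.44,0],"delta_rot":[0,0,0]}]'
python3 - <<'E'
from h import *
show(); im,d,c=grab('top','top1'); P=cloud(d,c); ex=np.array([.994,-.111,0])
s=P@ex; Y=P[...,1]; Z=P[...,2]; hsv=cv2.cvtColor(im,cv2.COLOR_RGB2HSV)
t=P@np.array([.111,.994,0]); m=(d>0)&(abs(t-.02)<.01)&(Z>.03)&(Z<.06)&(s>.35)&(s<.65)
o=np.argsort(s[m]); print([(round(float(a),3),round(float(z),3),int(v)) for a,z,v in zip(s[m][o],Z[m][o],hsv[...,2][m][o])][::4])
E
```

```text
clock: 11.17
tool_pos: [0.4681, -0.2135, 0.104]
tcp_rot: [-0.007, 3.138, 0.003]
ft_force: [3.9, 1.8, 1.2]
width: 0.0225
gripper_force: 40.5
clock: 11.5
tool_pos: [0.4712, -0.2742, 0.104]
tcp_rot: [-0.002, 3.139, 0.002]
ft_force: [3.2, 7.4, 2.2]
width: 0.0226
gripper_force: 40.6
t 11.5 p [ 0.4712 -0.2742  0.104 ] yawY 90.1 tilt 0.16 F [3.2 7.4 2.2] w 0.0226 gf 40.6 j7 1.49
[(0.382, 0.043, 161), (0.383, 0.044, 206), (0.385, 0.048, 223), (0.386, 0.044, 231), (0.387, 0.05, 236), (0.388, 0.046, 236), (0.389, 0.049, 236), (0.39, 0.045, 236), (0.392, 0.047, 236), (0.393, 0.044, 236), (0.394, 0.046, 236), (0.395, 0.044, 236), (0.397, 0.043, 236), (0.398, 0.046, 236), (0.399, 0.044, 236), (0.4, 0.045, 236), (0.401, 0.049, 236), (0.402, 0.045, 236), (0.404, 0.048, 236), (0.405, 0.049, 236), (0.406, 0.046, 236), (0.407, 0.044, 237), (0.408, 0.052, 237), (0.41, 0.048, 222), (0.411, 0.048, 232), (0.412, 0.047, 175), (0.421, 0.054, 112), (0.422, 0.057, 106), (0.424, 0.056, 102), (0.425, 0.055, 120), (0.426, 0.055, 149), (0.427, 0.05, 168), (0.429, 0.044, 222), (0.43, 0.044, 226), (0.431, 0.045, 23
[... 1655 characters left out ...]
(0.528, 0.046, 236), (0.529, 0.049, 236), (0.531, 0.051, 236), (0.532, 0.049, 236), (0.533, 0.053, 236), (0.534, 0.047, 236), (0.536, 0.044, 236), (0.537, 0.042, 236), (0.539, 0.044, 236), (0.539, 0.048, 236), (0.54, 0.048, 236), (0.542, 0.047, 235), (0.543, 0.048, 236), (0.544, 0.044, 237), (0.546, 0.045, 236), (0.547, 0.044, 236), (0.548, 0.048, 236), (0.549, 0.051, 235), (0.551, 0.045, 236), (0.552, 0.047, 236), (0.553, 0.046, 237), (0.555, 0.043, 235), (0.556, 0.045, 232), (0.557, 0.05, 177), (0.557, 0.052, 171), (0.558, 0.055, 142), (0.56, 0.057, 98), (0.561, 0.053, 93), (0.562, 0.052, 94), (0.628, 0.03, 96), (0.628, 0.031, 93), (0.629, 0.056, 78), (0.629, 0.05, 79), (0.629, 0.043, 79)]
```

```bash

python3 -m pendant '[{"offset":[-0.43,-0.32,0],"delta_rot":[0,0,0]},{"offset":[-0.51,-0.15,0],"delta_rot":[0,0,0]},{"offset":[-0.53,0.03,0],"delta_rot":[0,0,0]},{"offset":[-0.49,0.21,0],"delta_rot":[0,0,0]},{"offset":[-0.39,0.37,0],"delta_rot":[0,0,0]}]'
python3 -m pendant '[{"offset":[-0.13,0.23,0],"delta_rot":[0,0,0]},{"offset":[-0.11,0.25,0],"delta_rot":[0,0,0]},{"offset":[0,0,0],"delta_rot":[0,0,0]}]'
python3 - <<'E'
from h import *
C=np.array([.5037,-.2436])
p,q,o=cur(); a=np.arctan2(*(p[:2]-C)[::-1]); print('ang',np.degrees(a),'rad',np.hypot(*(p[:2]-C)),'Ftan',np.dot(o['ft_force'][:2],[-np.sin(a),np.cos(a)]),'Frad',np.dot(o['ft_force'][:2],[np.cos(a),np.sin(a)]))
E
```

```text
clock: 11.97
tool_pos: [0.5398, -0.2716, 0.1039]
tcp_rot: [-0.003, -3.138, 0.002]
ft_force: [-6.5, 1.1, 10.2]
width: 0.0224
gripper_force: 41.5
clock: 12.22
tool_pos: [0.5485, -0.2551, 0.104]
tcp_rot: [0.003, -3.141, 0.001]
ft_force: [-0.9, 3.1, 6.1]
width: 0.0226
gripper_force: 41.1
ang -14.455706231273712 rad 0.046234820872144505 Ftan 2.7826806235759842 Frad -1.6076856132003017
```

```bash
cat >> h.py <<'E'
def wheel(C=np.array([.5037,-.2436])):
    p,q,o=cur(); a=np.arctan2(*(p[:2]-C)[::-1]); print('ang',np.degrees(a).round(1),'rad',np.hypot(*(p[:2]-C)).round(4),'Ftan',np.dot(o['ft_force'][:2],[-np.sin(a),np.cos(a)]).round(1),'Frad',np.dot(o['ft_force'][:2],[np.cos(a),np.sin(a)]).round(1),'t',round(float(o['clock']),2))
E
python3 -m pendant '[{"offset":[-0.05,0.26,0],"delta_rot":[0,0,0]},{"offset":[-0.01,0.27,0],"delta_rot":[0,0,0]},{"offset":[0,0,0],"delta_rot":[0,0,0]}]' >/dev/null; python3 -c "from h import *; wheel()"
python3 -m pendant '[{"offset":[0.04,0.26,0],"delta_rot":[0,0,0]},{"offset":[0,0,0],"delta_rot":[0,0,0]}]' >/dev/null; python3 -c "from h import *; wheel()"
python3 -m pendant '[{"offset":[0.08,0.25,0],"delta_rot":[0,0,0]},{"offset":[0,0,0],"delta_rot":[0,0,0]}]' >/dev/null; python3 -c "from h import *; wheel()"
```

```text
ang -4.0 rad 0.0465 Ftan -10.0 Frad 0.5 t 12.47
ang -3.5 rad 0.0464 Ftan -22.7 Frad 6.4 t 12.63
ang -2.9 rad 0.0461 Ftan -34.0 Frad 11.6 t 12.8
```

```bash

python3 -m pendant '[{"offset":[0,0,0],"delta_rot":[0,0,0]},{"offset":[0,0,0],"delta_rot":[0,0,0]},{"offset":[0,0,0],"delta_rot":[0,0,0]},{"offset":[0,0,0],"delta_rot":[0,0,0]},{"offset":[0,0,-0.9],"delta_rot":[0,0,0]},{"offset":[0,0,-0.9],"delta_rot":[0,0,0]},{"offset":[0,0,-0.9],"delta_rot":[0,0,0]},{"offset":[0,0,-0.9],"delta_rot":[0,0,0]},{"offset":[0,0,-0.8],"delta_rot":[0,0,0]},{"offset":[0,0,0],"delta_rot":[0,0,0]}]' 0.5
python3 - <<'E'
from h import *
show()
plan((.50,.26,.24),yaw=90)
E
```

```text
clock: 13.63
tool_pos: [0.5493, -0.2257, 0.2401]
tcp_rot: [0.0, 3.132, -0.004]
ft_force: [0.6, -0.6, 0.4]
width: 0.0427
gripper_force: 0.0
t 13.63 p [ 0.5493 -0.2257  0.2401] yawY 90.0 tilt 0.55 F [ 0.6 -0.6  0.4] w 0.0427 gf 0.0 j7 1.53
turn 1 [-0.022  0.077 -0.002]
go 17 [0.097 0.952 0.   ] total [1.6430e+00 1.6191e+01 4.0000e-03]
```

```bash

python3 -m pendant '[{"offset":[0.097,0.952,0],"delta_rot":[0,0,0]},{"offset":[0.097,0.952,0],"delta_rot":[0,0,0]},{"offset":[0.097,0.952,0],"delta_rot":[0,0,0]},{"offset":[0.097,0.952,0],"delta_rot":[0,0,0]},{"offset":[0.097,0.952,0],"delta_rot":[0,0,0]},{"offset":[0.097,0.952,0],"delta_rot":[0,0,0]},{"offset":[0.097,0.952,0],"delta_rot":[0,0,0]},{"offset":[0.097,0.952,0],"delta_rot":[0,0,0]},{"offset":[0.097,0.952,0],"delta_rot":[0,0,0]},{"offset":[0.097,0.952,0],"delta_rot":[0,0,0]}]' 0.6 >/dev/null
python3 -m pendant '[{"offset":[0.097,0.952,0],"delta_rot":[0,0,0]},{"offset":[0.097,0.952,0],"delta_rot":[0,0,0]},{"offset":[0.097,0.952,0],"delta_rot":[0,0,0]},{"offset":[0.097,0.952,0],"delta_rot":[0,0,0]},{"offset":[0.097,0.952,0],"delta_rot":[0,0,0]},{"offset":[0.097,0.952,0],"delta_rot":[0,0,0]},{"offset":[0.097,0.952,0],"delta_rot":[0,0,0]},{"offset":[0,0,0],"delta_rot":[0,0,0]},{"offset":[0,0,0],"delta_rot":[0,0,0]},{"offset":[0,0,0],"delta_rot":[0,0,0]}]' >/dev/null
cat >> h.py <<'E'
def blocks(P,d,lo,hi,xr,yr,extra=None,minn=60):
    X,Y,Z=np.moveaxis(P,2,0); m=(d>0)&(Z>lo)&(Z<hi)&(X>xr[0])&(X<xr[1])&(Y>yr[0])&(Y<yr[1])
    if extra is not None: m&=extra
    n,l,s,ce=cv2.connectedComponentsWithStats(m.astype(np.uint8),connectivity=4)
    for i in range(1,n):
        if s[i,4]>=minn:
            q=P[l==i]; (c,wh,a)=cv2.minAreaRect((q[:,:2]*1000).astype(np.float32)); print(ce[i].round(0),s[i,4],'z',np.median(q[:,2]).round(4),'c',np.round(c,1),'wh',np.round(wh,1),'a',round(a,1))
E
python3 - <<'E'
from h import *
show(); im,d,c=grab('wrist','wr3'); P=cloud(d,c); blocks(P,d,.046,.062,(.35,.7),(.12,.42)); print('flange'); blocks(P,d,.011,.022,(.35,.7),(.12,.42))
im,d,c=grab('top','top2'); P=cloud(d,c); hsv=cv2.cvtColor(im,cv2.COLOR_RGB2HSV)
print('nests'); blocks(P,d,.043,.052,(.36,.6),(-.12,.06),(hsv[...,2]>190)&(hsv[...,1]<60)); show()
E
```

```text
t 15.3 p [0.4966 0.2593 0.2345] yawY 90.0 tilt 0.1 F [ 0.2 -0.8  0.7] w 0.0511 gf 0.0 j7 0.67
[288. 160.] 924 z 0.054 c [465.3 268.9] wh [34.  34.1] a 55.5
[308. 199.] 821 z 0.0537 c [510.1 293.4] wh [34.2 34.1] a 41.1
[364. 242.] 921 z 0.0533 c [565.1 362.8] wh [42.6 42.3] a 6.1
[322. 323.] 187 z 0.0542 c [684.7 315.9] wh [ 6.  36.9] a 45.1
flange
[285. 144.] 337 z 0.0156 c [454.4 266.6] wh [29.2 51.5] a 11.8
[304. 183.] 374 z 0.0155 c [505.1 290.7] wh [41.3 50.4] a 26.3
[224. 219.] 780 z 0.0172 c [547.8 186.4] wh [46.8 46.9] a 22.9
[349. 221.] 109 z 0.0168 c [552.7 352.3] wh [13.9 41.9] a 39.8
[318. 306.] 98 z 0.0167 c [684.8 315.4] wh [ 6.2 37. ] a 46.2
nests
[277. 223.] 556 z 0.047 c [518.3 -20.3] wh [60.5 60.3] a 83.5
[304. 227.] 567 z 0.0471 c [511.1 -87.8] wh [61.2 60.5] a 83.7
[273. 250.] 584 z 0.047 c [450.9 -12.8] wh [61.  61.5] a 84.2
[301. 254.] 597 z 0.047 c [443.5 -80.3] wh [61. 61.] a 83.9
[289. 274.] 551 z 0.0469 c [395.2 -41.3] wh [148.   28.4] a 83.5
t 15.4 p [0.497  0.2585 0.2346] yawY 89.9 tilt 0.09 F [ 0.  -0.8 -0.5] w 0.051 gf 0.0 j7 0.67
```

View pics/top2.png

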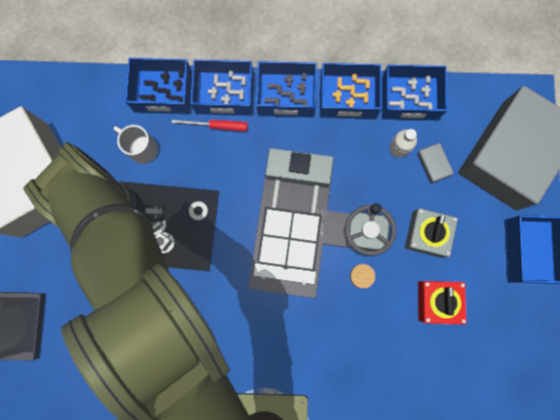

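```bash
python3 - <<'E'
from h import *
plan((.510,.293,.10),(.510,.293,.025),yaw=131)
E
python3 -m pendant '[{"offset":[0,0,0],"delta_rot":[0,0,-0.994]},{"offset":[0,0,0],"delta_rot":[0,0,-0.994]},{"offset":[0,0,0],"delta_rot":[0,0,-0.994]},{"offset":[0,0,0],"delta_rot":[0,0,-0.994]},{"offset":[0,0,0],"delta_rot":[0,0,-0.994]},{"offset":[0,0,0],"delta_rot":[0,0,-0.994]},{"offset":[0,0,0],"delta_rot":[0,0,0]},{"offset":[0,0,0],"delta_rot":[0,0,0]}]' >/dev/null
python3 - <<'E'
from h import *
show();plan((.510,.293,.10),(.510,.293,.025),yaw=131)
E
```

```text
turn 6 [-0.002 -0.001 -0.996]
go 5 [-0.216  0.116  0.897] total [-1.081  0.582  4.486]
go 3 [0.    0.    0.833] total [0.  0.  2.5]
t 16.07 p [0.497  0.2591 0.2347] yawY 130.7 tilt 0.03 F [ 0.1  0.6 -0.7] w 0.0513 gf 0.0 j7 1.24
turn 1 [-0.001 -0.005 -0.039]
go 5 [-0.214  0.114  0.898] total [-1.068  0.569  4.49 ]
go 3 [0.    0.    0.833] total [0.  0.  2.5]
```

```bash

python3 -m pendant '[{"offset":[-0.214,0.114,0.9],"delta_rot":[0,0,0]},{"offset":[-0.214,0.114,0.9],"delta_rot":[0,0,0]},{"offset":[-0.214,0.114,0.9],"delta_rot":[0,0,0]},{"offset":[-0.214,0.114,0.9],"delta_rot":[0,0,0]},{"offset":[-0.214,0.114,0.9],"delta_rot":[0,0,0]},{"offset":[0,0,0],"delta_rot":[0,0,0]},{"offset":[0,0,0],"delta_rot":[0,0,0]},{"offset":[0,0,0],"delta_rot":[0,0,0]}]' >/dev/null
python3 -c "from h import *; show();plan((.510,.293,.025))"
python3 -m pendant '[{"offset":[0,0,0.8],"delta_rot":[0,0,0]},{"offset":[0,0,0.8],"delta_rot":[0,0,0]},{"offset":[0,0,0.7],"delta_rot":[0,0,0]},{"offset":[0,0,0.2],"delta_rot":[0,0,0]},{"offset":[0,0,0],"delta_rot":[0,0,0]}]' >/dev/null
python3 -m pendant '[{"offset":[0,0,0],"delta_rot":[0,0,0]},{"offset":[0,0,0],"delta_rot":[0,0,0]},{"offset":[0,0,0],"delta_rot":[0,0,0]},{"offset":[0,0,0],"delta_rot":[0,0,0]},{"offset":[0,0,0],"delta_rot":[0,0,0]}]' 0 50 > /dev/null
python3 -c "from h import *; show()"
```

```text
t 16.73 p [0.5102 0.2944 0.1011] yawY 130.9 tilt 0.08 F [-0.2 -1.   0.9] w 0.0509 gf 0.0 j7 1.09
go 3 [ 0.013 -0.01   0.846] total [ 0.038 -0.029  2.538]
t 17.57 p [0.5109 0.2954 0.027 ] yawY 131.0 tilt 0.21 F [ 0.2 -0.8  8. ] w 0.0334 gf 51.4 j7 1.01
```

```bash

python3 -m pendant '[{"offset":[0,0,-0.5],"delta_rot":[0,0,0]},{"offset":[0,0,-0.9],"delta_rot":[0,0,0]},{"offset":[0,0,-0.9],"delta_rot":[0,0,0]},{"offset":[0,0,-0.9],"delta_rot":[0,0,0]},{"offset":[0,0,-0.9],"delta_rot":[0,0,0]},{"offset":[0,0,-0.4],"delta_rot":[0,0,0]},{"offset":[0,0,0],"delta_rot":[0,0,0]},{"offset":[0,0,0],"delta_rot":[0,0,0]}]' >/dev/null
python3 - <<'E'
from h import *
show(); im,d,c=grab('wrist','wr4'); P=cloud(d,c)
p,q,o=cur(); Q=q.inv().apply((P-p).reshape(-1,3)).reshape(P.shape) # tool frame
m=(d>0)&(abs(Q[...,0])<.045)&(abs(Q[...,1])<.028)&(Q[...,2]>-.04)&(Q[...,2]<.03)
z=Q[m]; print(m.sum(),np.histogram(z[:,2],bins=np.arange(-.04,.031,.005))); print(np.percentile(z,[1,50,99],axis=0).round(4))
plan((.513,-.086,.165),yaw=131)
E
```

```text
t 18.23 p [0.5097 0.2941 0.1598] yawY 131.0 tilt 0.04 F [ 0.2 -0.2 -1.6] w 0.0333 gf 50.6 j7 1.15
10022 (array([ 740,  390, 4777,  596,  518,  487,  369,  218,  175,  313, 1212,
        192,   35,    0]), array([-4.00000000e-02, -3.50000000e-02, -3.00000000e-02, -2.50000000e-02,
       -2.00000000e-02, -1.50000000e-02, -1.00000000e-02, -5.00000000e-03,
       -2.08166817e-17,  5.00000000e-03,  1.00000000e-02,  1.50000000e-02,
        2.00000000e-02,  2.50000000e-02,  3.00000000e-02]))
[[-0.0145 -0.0262 -0.0393]
 [ 0.0105 -0.0007 -0.0269]
 [ 0.0262  0.0262  0.018 ]]
turn 1 [-0.003 -0.017  0.003]
go 10 [ 0.82  -0.963 -0.021] total [ 8.202 -9.633 -0.207]
```

View pics/wr4.png

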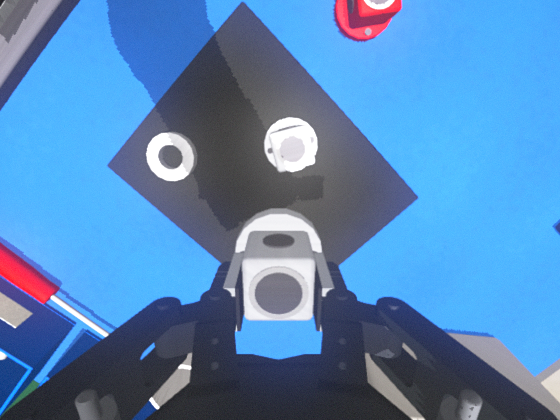

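```bash

python3 -m pendant '[{"offset":[0.82,-0.963,-0.02],"delta_rot":[0,0,0]},{"offset":[0.82,-0.963,-0.02],"delta_rot":[0,0,0]},{"offset":[0.82,-0.963,-0.02],"delta_rot":[0,0,0]},{"offset":[0.82,-0.963,-0.02],"delta_rot":[0,0,0]},{"offset":[0.82,-0.963,-0.02],"delta_rot":[0,0,0]},{"offset":[0.82,-0.963,-0.02],"delta_rot":[0,0,0]},{"offset":[0.82,-0.963,-0.02],"delta_rot":[0,0,0]},{"offset":[0.82,-0.963,-0.02],"delta_rot":[0,0,0]},{"offset":[0.82,-0.963,-0.02],"delta_rot":[0,0,0]},{"offset":[0.82,-0.963,-0.02],"delta_rot":[0,0,0]}]' >/dev/null
python3 -m pendant '[{"offset":[0,0,0],"delta_rot":[0,0,0]},{"offset":[0,0,0],"delta_rot":[0,0,0]},{"offset":[0,0,0],"delta_rot":[0,0,0]}]' >/dev/null
python3 - <<'E'
from h import *
show(); im,d,c=grab('wrist','wr5'); P=cloud(d,c); hsv=cv2.cvtColor(im,cv2.COLOR_RGB2HSV)
blocks(P,d,.042,.0535,(.36,.6),(-.15,.06),(hsv[...,1]<70)&(hsv[...,2]>110),150)
im,d,c=grab('scene','sc5'); P=cloud(d,c); hsv=cv2.cvtColor(im,cv2.COLOR_RGB2HSV); print('scene')
blocks(P,d,.042,.0535,(.36,.6),(-.15,.06),(hsv[...,1]<70)&(hsv[...,2]>150),50)
plan((.5115,-.0865,.165),yaw=131)
E
```

```text
t 19.37 p [ 0.5129 -0.0845  0.1645] yawY 131.0 tilt 0.16 F [-0.4  1.5  0. ] w 0.0333 gf 50.7 j7 1.72
[401. 134.] 5333 z 0.0474 c [394.1 -39.6] wh [150.1  29.8] a 84.3
[336. 151.] 4946 z 0.0476 c [442.8 -78.6] wh [61.9 62.5] a 83.8
[280. 192.] 2927 z 0.0474 c [510.8 -86. ] wh [61.1 62. ] a 83.1
[382. 206.] 3957 z 0.0475 c [450.6  -9.9] wh [60.3 62.5] a 83.2
[339. 243.] 1743 z 0.0473 c [506.2 -16.2] wh [59.7 37.3] a 83.2
scene
[260. 199.] 161 z 0.0499 c [447.1  -9.4] wh [59.6 51.8] a 87.1
[226. 199.] 128 z 0.0498 c [385.2 -73.8] wh [29.5 83.8] a 4.3
[237. 207.] 251 z 0.0499 c [438.5 -75.3] wh [57.3 56.8] a 83.3
[271. 211.] 279 z 0.0499 c [512.3 -16.5] wh [58.8 56.3] a 83.8
[250. 220.] 290 z 0.0498 c [504.2 -82.9] wh [58.4 55.1] a 83.4
turn 1 [0.016 0.001 0.029]
go 1 [ 0.123 -0.044  0.007] total [ 0.123 -0.044  0.007]
```

View pics/wr5.png

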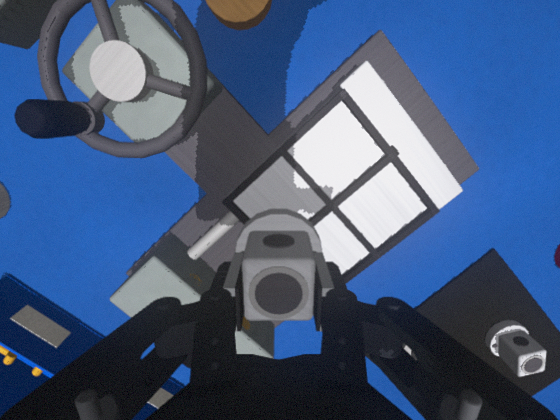

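```bash

python3 -m pendant '[{"offset":[0.12,-0.04,0],"delta_rot":[0,0,0]},{"offset":[0,0,0.9],"delta_rot":[0,0,0]},{"offset":[0,0,0.9],"delta_rot":[0,0,0]},{"offset":[0,0,0.8],"delta_rot":[0,0,0]},{"offset":[0,0,0.3],"delta_rot":[0,0,0]},{"offset":[0,0,0],"delta_rot":[0,0,0]},{"offset":[0,0,0],"delta_rot":[0,0,0]}]' >/dev/null
python3 -c "from h import *; show()"
python3 -m pendant '[{"offset":[0,0,0.1],"delta_rot":[0,0,0]},{"offset":[0,0,0.07],"delta_rot":[0,0,0]},{"offset":[0,0,0],"delta_rot":[0,0,0]}]' >/dev/null
python3 -c "from h import *; show()"
```

```text
t 20.05 p [ 0.5121 -0.0874  0.0792] yawY 131.1 tilt 0.02 F [-0.2 -0.4 -1.9] w 0.0331 gf 50.6 j7 1.58
t 20.3 p [ 0.5123 -0.0883  0.0744] yawY 131.0 tilt 0.08 F [ 0.2  0.2 -1.1] w 0.0331 gf 50.6 j7 1.57
```

```bash

python3 -m pendant '[{"offset":[-0.02,0.03,0.1],"delta_rot":[0,0,0]},{"offset":[0,0,0.02],"delta_rot":[0,0,0]},{"offset":[0,0,0],"delta_rot":[0,0,0]}]' >/dev/null
python3 -c "from h import *; show()"
python3 -m pendant '[{"offset":[0,0,0],"delta_rot":[0,0,0]},{"offset":[0,0,0],"delta_rot":[0,0,0]},{"offset":[0,0,0],"delta_rot":[0,0,0]},{"offset":[0,0,-0.3],"delta_rot":[0,0,0]},{"offset":[0,0,-0.8],"delta_rot":[0,0,0]},{"offset":[0,0,-0.9],"delta_rot":[0,0,0]},{"offset":[0,0,-0.9],"delta_rot":[0,0,0]},{"offset":[0,0,-0.9],"delta_rot":[0,0,0]},{"offset":[0,0,0],"delta_rot":[0,0,0]},{"offset":[0,0,0],"delta_rot":[0,0,0]}]' 0.5 >/dev/null
python3 - <<'E'
from h import *
show(); im,d,c=grab('wrist','wr6'); P=cloud(d,c)
print('placed');blocks(P,d,.09,.105,(.4,.6),(-.15,.06)); blocks(P,d,.055,.065,(.46,.57),(-.15,-.03))
print('B'); blocks(P,d,.046,.062,(.35,.7),(.12,.42))
plan((.465,.268,.19),yaw=145.5)
E
```

```text
t 20.55 p [ 0.5122 -0.0872  0.071 ] yawY 131.0 tilt 0.09 F [-0.5 -0.8  4.5] w 0.0337 gf 51.3 j7 1.56
t 21.38 p [ 0.5126 -0.0872  0.1859] yawY 131.0 tilt 0.21 F [-0.6  0.5 -0.9] w 0.0429 gf 0.0 j7 1.74
placed
[279. 210.] 1554 z 0.0977 c [510.8 -89.5] wh [32.9 34.1] a 41.0
[295. 180.] 976 z 0.0557 c [495.9 -84.7] wh [81.2 71.3] a 90.0
[279. 189.] 624 z 0.0592 c [507.5 -92.1] wh [40.2 51.4] a 42.7
[338. 209.] 62 z 0.0556 c [481.3 -37.6] wh [15.5  5.7] a 80.1
[248. 213.] 80 z 0.0556 c [ 542.  -102.2] wh [19.  6.] a 83.4
[285. 249.] 157 z 0.0556 c [546.3 -47.9] wh [35.7  9.8] a 83.0
B
[518. 349.] 693 z 0.0532 c [463.2 266.1] wh [35.1 34.7] a 54.1
turn 3 [-0.002  0.001 -0.702]
go 9 [-0.987  0.888 -0.02 ] total [-8.883  7.99  -0.178]
```

```bash

python3 -m pendant '[{"offset":[0,0,0],"delta_rot":[0,0,-0.702]},{"offset":[0,0,0],"delta_rot":[0,0,-0.702]},{"offset":[0,0,0],"delta_rot":[0,0,-0.702]},{"offset":[-0.987,0.888,-0.02],"delta_rot":[0,0,0]},{"offset":[-0.987,0.888,-0.02],"delta_rot":[0,0,0]},{"offset":[-0.987,0.888,-0.02],"delta_rot":[0,0,0]},{"offset":[-0.987,0.888,-0.02],"delta_rot":[0,0,0]},{"offset":[-0.987,0.888,-0.02],"delta_rot":[0,0,0]},{"offset":[-0.987,0.888,-0.02],"delta_rot":[0,0,0]},{"offset":[-0.987,0.888,-0.02],"delta_rot":[0,0,0]}]' 0.6 >/dev/null
python3 -m pendant '[{"offset":[-0.987,0.888,-0.02],"delta_rot":[0,0,0]},{"offset":[-0.987,0.888,-0.02],"delta_rot":[0,0,0]},{"offset":[0,0,0],"delta_rot":[0,0,0]},{"offset":[0,0,0],"delta_rot":[0,0,0]},{"offset":[0,0,0],"delta_rot":[0,0,0]}]' >/dev/null
python3 - <<'E'
from h import *
show(); im,d,c=grab('wrist','wr7'); P=cloud(d,c)
blocks(P,d,.046,.062,(.35,.62),(.12,.42))
show(); plan((.465,.268,.19),(.465,.268,.027),yaw=145.5)
E
```

```text
t 22.68 p [0.4642 0.2672 0.1883] yawY 145.6 tilt 0.19 F [ 1.3 -0.7 -0.9] w 0.0514 gf 0.0 j7 1.32
[281. 198.] 1137 z 0.0536 c [462.8 267. ] wh [34.6 33.5] a 56.5
[254. 314.] 1021 z 0.0534 c [565.5 363.3] wh [43.3 42.6] a 52.5
t 22.73 p [0.4647 0.2663 0.1884] yawY 145.4 tilt 0.2 F [ 0.5 -1.2 -0.3] w 0.0511 gf 0.0 j7 1.32
turn 1 [-0.001 -0.029 -0.008]
go 1 [-0.053  0.025 -0.053] total [-0.053  0.025 -0.053]
go 6 [0.    0.    0.906] total [0.    0.    5.433]
```

```bash

python3 -m pendant '[{"offset":[0,0,0.95],"delta_rot":[0,0,0]},{"offset":[0,0,0.95],"delta_rot":[0,0,0]},{"offset":[0,0,0.95],"delta_rot":[0,0,0]},{"offset":[0,0,0.95],"delta_rot":[0,0,0]},{"offset":[0,0,0.9],"delta_rot":[0,0,0]},{"offset":[0,0,0.5],"delta_rot":[0,0,0]},{"offset":[0,0,0.18],"delta_rot":[0,0,0]},{"offset":[0,0,0],"delta_rot":[0,0,0]}]' >/dev/null
python3 -c "from h import *; show()"
python3 -m pendant '[{"offset":[0,0,0],"delta_rot":[0,0,0]},{"offset":[0,0,0],"delta_rot":[0,0,0]},{"offset":[0,0,0],"delta_rot":[0,0,0]},{"offset":[0,0,0],"delta_rot":[0,0,0]},{"offset":[0,0,0],"delta_rot":[0,0,0]}]' 0 50 > /dev/null
python3 -c "from h import *; show()"
python3 -m pendant '[{"offset":[0,0,-0.5],"delta_rot":[0,0,0]},{"offset":[0,0,-0.9],"delta_rot":[0,0,0]},{"offset":[0,0,-0.9],"delta_rot":[0,0,0]},{"offset":[0,0,-0.9],"delta_rot":[0,0,0]},{"offset":[0,0,-0.9],"delta_rot":[0,0,0]},{"offset":[0,0,-0.5],"delta_rot":[0,0,0]},{"offset":[0,0,0],"delta_rot":[0,0,0]},{"offset":[0,0,0],"delta_rot":[0,0,0]}]' >/dev/null
python3 - <<'E'
from h import *
show(); im,d,c=grab('wrist','wr8'); P=cloud(d,c)
p,q,o=cur(); Q=q.inv().apply((P-p).reshape(-1,3)).reshape(P.shape)
m=(d>0)&(abs(Q[...,0])<.045)&(abs(Q[...,1])<.028)&(Q[...,2]>-.04)&(Q[...,2]<.03)
z=Q[m]; t=z[abs(z[:,2]+.027)<.004]; print(np.percentile(z,[1,50,99],axis=0).round(4),'top',t[:,0].min(),t[:,0].max(),np.median(t[:,2]))
plan((.4506,-.0115,.165),yaw=145.5)
E
```

```text
t 23.4 p [0.4646 0.266  0.0269] yawY 145.4 tilt 0.2 F [ 0.  -0.1 -0.9] w 0.0514 gf 0.0 j7 1.07
t 23.82 p [0.4657 0.2684 0.0293] yawY 145.5 tilt 0.11 F [-0.6 -1.4  5.9] w 0.0329 gf 51.3 j7 1.07
t 24.48 p [0.4652 0.268  0.1664] yawY 145.5 tilt 0.07 F [ 0.  -0.1 -1.7] w 0.0331 gf 50.4 j7 1.28
[[-0.014  -0.0263 -0.0392]
 [ 0.0107 -0.0007 -0.0247]
 [ 0.0262  0.0261  0.0207]] top -0.01578274386173739 0.018574609308943515 -0.02565099815073652
turn 1 [-0.001 -0.011 -0.001]
go 8 [ 0.991 -0.61   0.002] total [ 7.928 -4.88   0.015]
```

```bash

python3 -m pendant '[{"offset":[0.99,-0.61,0],"delta_rot":[0,0,0]},{"offset":[0.99,-0.61,0],"delta_rot":[0,0,0]},{"offset":[0.99,-0.61,0],"delta_rot":[0,0,0]},{"offset":[0.99,-0.61,0],"delta_rot":[0,0,0]},{"offset":[0.99,-0.61,0],"delta_rot":[0,0,0]},{"offset":[0.99,-0.61,0],"delta_rot":[0,0,0]},{"offset":[0.99,-0.61,0],"delta_rot":[0,0,0]},{"offset":[0.99,-0.61,0],"delta_rot":[0,0,0]},{"offset":[0,0,0],"delta_rot":[0,0,0]},{"offset":[0,0,0],"delta_rot":[0,0,0]}]' >/dev/null
python3 - <<'E'
from h import *
show(); im,d,c=grab('wrist','wr9'); P=cloud(d,c); hsv=cv2.cvtColor(im,cv2.COLOR_RGB2HSV)
blocks(P,d,.042,.0535,(.36,.6),(-.15,.06),(hsv[...,1]<70)&(hsv[...,2]>110),150)
plan((.4506,-.0115,.077),yaw=145.5)
E
```

```text
t 25.37 p [ 0.4496 -0.0134  0.1646] yawY 145.2 tilt 0.24 F [-0.8  0.9 -2.7] w 0.0329 gf 50.5 j7 1.67
[309. 141.] 5607 z 0.0475 c [394.9 -39.9] wh [149.4  29.7] a 83.8
[242. 141.] 5192 z 0.0476 c [443.1 -79.1] wh [62.7 62.4] a 83.6
[190. 175.] 1464 z 0.0476 c [511.7 -87. ] wh [62.7 60.5] a 83.0
[280. 196.] 2523 z 0.0474 c [450.2 -11. ] wh [61.1 62.5] a 83.0
[212. 237.] 2947 z 0.0474 c [519.  -18.8] wh [61.6 61.1] a 84.4
turn 1 [ 0.019 -0.007 -0.013]
go 3 [ 0.002 -0.006  0.978] total [ 0.006 -0.017  2.934]
```

Nest confirmed at (0.450, −0.011); lowering.

```bash

python3 -m pendant '[{"offset":[0,0,0.9],"delta_rot":[0,0,0]},{"offset":[0,0,0.9],"delta_rot":[0,0,0]},{"offset":[0,0,0.8],"delta_rot":[0,0,0]},{"offset":[0,0,0.3],"delta_rot":[0,0,0]},{"offset":[0,0,0],"delta_rot":[0,0,0]},{"offset":[0,0,0],"delta_rot":[0,0,0]}]' >/dev/null
python3 -c "from h import *; show()"
python3 -m pendant '[{"offset":[0,0,0.08],"delta_rot":[0,0,0]},{"offset":[0,0,0.03],"delta_rot":[0,0,0]},{"offset":[0,0,0],"delta_rot":[0,0,0]},{"offset":[0,0,0],"delta_rot":[0,0,0]}]' >/dev/null
python3 -c "from h import *; show()"
```

```text
t 25.92 p [ 0.4508 -0.0086  0.0787] yawY 145.7 tilt 0.1 F [-0.  -0.9 -1.9] w 0.0327 gf 50.4 j7 1.43
t 26.25 p [ 0.4514 -0.0104  0.0764] yawY 145.5 tilt 0.06 F [ 0.5 -0.5 -2.5] w 0.0332 gf 50.4 j7 1.42
```

```bash

python3 -m pendant '[{"offset":[0,0,0.09],"delta_rot":[0,0,0]},{"offset":[0,0,0.03],"delta_rot":[0,0,0]},{"offset":[0,0,0],"delta_rot":[0,0,0]}]' >/dev/null
python3 -c "from h import *; show()"
python3 -m pendant '[{"offset":[0,0,0],"delta_rot":[0,0,0]},{"offset":[0,0,0],"delta_rot":[0,0,0]},{"offset":[0,0,0],"delta_rot":[0,0,0]},{"offset":[0,0,-0.3],"delta_rot":[0,0,0]},{"offset":[0,0,-0.8],"delta_rot":[0,0,0]},{"offset":[0,0,-0.9],"delta_rot":[0,0,0]},{"offset":[0,0,-0.9],"delta_rot":[0,0,0]},{"offset":[0,0,-0.9],"delta_rot":[0,0,0]},{"offset":[0,0,-0.4],"delta_rot":[0,0,0]},{"offset":[0,0,0],"delta_rot":[0,0,0]}]' 0.5 >/dev/null
python3 - <<'E'
from h import *
show(); im,d,c=grab('wrist','wr10'); P=cloud(d,c)
print('placed');blocks(P,d,.09,.105,(.4,.6),(-.15,.06)); blocks(P,d,.057,.063,(.4,.57),(-.15,.03))
print('mat'); blocks(P,d,.046,.062,(.35,.62),(.12,.42))
show();plan((.5496,-.2464,.2),yaw=90)
E
```

```text
t 26.5 p [ 0.4515 -0.0105  0.0732] yawY 145.5 tilt 0.1 F [-1.4 -0.6  9.1] w 0.0332 gf 51.9 j7 1.41
t 27.33 p [ 0.4527 -0.0102  0.2006] yawY 145.5 tilt 0.3 F [ 1.3 -0.3  0.1] w 0.0428 gf 0.0 j7 1.75
placed
[173. 174.] 1566 z 0.0978 c [511.5 -88.7] wh [34.6 33.9] a 41.3
[280. 204.] 1417 z 0.0976 c [450.7 -12.9] wh [33.4 34. ] a 55.2
[196. 160.] 599 z 0.0596 c [502.  -87.6] wh [51.5 31.2] a 81.5
[280. 185.] 543 z 0.0593 c [448.1 -16.3] wh [39.9 50.6] a 54.1
mat
t 27.38 p [ 0.4519 -0.0106  0.1992] yawY 145.5 tilt 0.16 F [ 0.5  0.1 -0.1] w 0.0423 gf 0.0 j7 1.75
turn 9 [-0.001  0.002  0.896]
go 8 [-0.407 -0.982 -0.003] total [-3.258 -7.86  -0.027]
```

View pics/wr10.png

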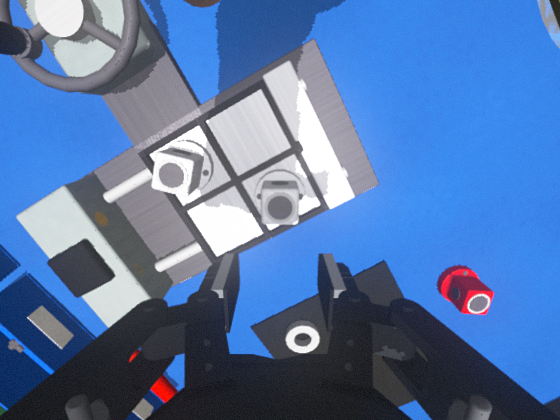

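```bash

python3 -m pendant '[{"offset":[0,0,0],"delta_rot":[0,0,0.896]},{"offset":[0,0,0],"delta_rot":[0,0,0.896]},{"offset":[0,0,0],"delta_rot":[0,0,0.896]},{"offset":[0,0,0],"delta_rot":[0,0,0.896]},{"offset":[0,0,0],"delta_rot":[0,0,0.896]},{"offset":[0,0,0],"delta_rot":[0,0,0.896]},{"offset":[0,0,0],"delta_rot":[0,0,0.896]},{"offset":[0,0,0],"delta_rot":[0,0,0.896]},{"offset":[0,0,0],"delta_rot":[0,0,0.896]}]' 0.6 >/dev/null
python3 -m pendant '[{"offset":[-0.407,-0.982,0],"delta_rot":[0,0,0]},{"offset":[-0.407,-0.982,0],"delta_rot":[0,0,0]},{"offset":[-0.407,-0.982,0],"delta_rot":[0,0,0]},{"offset":[-0.407,-0.982,0],"delta_rot":[0,0,0]},{"offset":[-0.407,-0.982,0],"delta_rot":[0,0,0]},{"offset":[-0.407,-0.982,0],"delta_rot":[0,0,0]},{"offset":[-0.407,-0.982,0],"delta_rot":[0,0,0]},{"offset":[-0.407,-0.982,0],"delta_rot":[0,0,0]},{"offset":[0,0,0],"delta_rot":[0,0,0]},{"offset":[0,0,0],"delta_rot":[0,0,0]}]' >/dev/null
python3 - <<'E'
from h import *
show(); im,d,c=grab('wrist','wr11'); P=cloud(d,c)
blocks(P,d,.123,.145,(.43,.58),(-.32,-.17))
show(); plan((.5497,-.2465,.103),yaw=90)
C=np.array([.5037,-.2436]); a0=-3.5
Q=[C+.046*np.array([np.cos(np.radians(a0-20*k)),np.sin(np.radians(a0-20*k))]) for k in range(19)]
D=np.diff(Q,axis=0)/.03
print([[round(-float(d[0]),2),round(float(d[1]),2)] for d in D])
E
```

```text
t 28.97 p [ 0.5481 -0.2482  0.1961] yawY 89.8 tilt 0.16 F [-0.8  0.9 -0.7] w 0.0512 gf 0.0 j7 1.51
[280. 223.] 728 z 0.1337 c [ 549.  -247.4] wh [22.8 22.1] a 37.9
t 29.02 p [ 0.548  -0.2459  0.1965] yawY 90.0 tilt 0.18 F [ 0.6  0.5 -1. ] w 0.0511 gf 0.0 j7 1.51
turn 1 [ 0.009 -0.024  0.004]
go 4 [-0.014 -0.005  0.779] total [-0.056 -0.02   3.115]
[[0.12, -0.52], [0.29, -0.44], [0.43, -0.32], [0.51, -0.15], [0.53, 0.03], [0.49, 0.21], [0.39, 0.37], [0.24, 0.48], [0.06, 0.53], [-0.12, 0.52], [-0.29, 0.44], [-0.43, 0.32], [-0.51, 0.15], [-0.53, -0.03], [-0.49, -0.21], [-0.39, -0.37], [-0.24, -0.48], [-0.06, -0.53]]
```

```bash

python3 -m pendant '[{"offset":[-0.02,-0.01,0.8],"delta_rot":[0,0,0]},{"offset":[-0.02,-0.01,0.8],"delta_rot":[0,0,0]},{"offset":[-0.01,0,0.8],"delta_rot":[0,0,0]},{"offset":[0,0,0.7],"delta_rot":[0,0,0]},{"offset":[0,0,0],"delta_rot":[0,0,0]},{"offset":[0,0,0],"delta_rot":[0,0,0]}]' >/dev/null
python3 -c "from h import *; show()"
python3 -m pendant '[{"offset":[0,0,0],"delta_rot":[0,0,0]},{"offset":[0,0,0],"delta_rot":[0,0,0]},{"offset":[0,0,0],"delta_rot":[0,0,0]},{"offset":[0,0,0],"delta_rot":[0,0,0]},{"offset":[0,0,0],"delta_rot":[0,0,0]},{"offset":[0,0,0],"delta_rot":[0,0,0]}]' 0 40 >/dev/null
python3 -c "from h import *; show();wheel()"
python3 -m pendant '[{"offset":[0.12,-0.52,0],"delta_rot":[0,0,0]},{"offset":[0.29,-0.44,0],"delta_rot":[0,0,0]},{"offset":[0.43,-0.32,0],"delta_rot":[0,0,0]},{"offset":[0.51,-0.15,0],"delta_rot":[0,0,0]},{"offset":[0.53,0.03,0],"delta_rot":[0,0,0]},{"offset":[0.49,0.21,0],"delta_rot":[0,0,0]},{"offset":[0.39,0.37,0],"delta_rot":[0,0,0]},{"offset":[0.24,0.48,0],"delta_rot":[0,0,0]},{"offset":[0.06,0.53,0],"delta_rot":[0,0,0]}]' >/dev/null
python3 -c "from h import *; show();wheel()"
```

```text
t 29.52 p [ 0.5495 -0.2446  0.1043] yawY 90.2 tilt 0.21 F [-0.2 -0.4 -0.1] w 0.0512 gf 0.0 j7 1.43
t 30.02 p [ 0.5517 -0.2471  0.107 ] yawY 90.0 tilt 0.18 F [-0.7 -0.3  6.9] w 0.0224 gf 39.4 j7 1.43
ang -4.2 rad 0.0481 Ftan -0.4 Frad -0.6 t 30.02
t 30.77 p [ 0.4599 -0.2429  0.107 ] yawY 89.9 tilt 0.33 F [ 2.7 -2.8  5.6] w 0.0225 gf 39.9 j7 1.38
ang 179.0 rad 0.0439 Ftan 2.7 Frad -2.7 t 30.77
```

Tracking is good; continue the first turn and the second.

```bash

python3 -m pendant '[{"offset":[-0.12,0.52,0],"delta_rot":[0,0,0]},{"offset":[-0.29,0.44,0],"delta_rot":[0,0,0]},{"offset":[-0.43,0.32,0],"delta_rot":[0,0,0]},{"offset":[-0.51,0.15,0],"delta_rot":[0,0,0]},{"offset":[-0.53,-0.03,0],"delta_rot":[0,0,0]},{"offset":[-0.49,-0.21,0],"delta_rot":[0,0,0]},{"offset":[-0.39,-0.37,0],"delta_rot":[0,0,0]},{"offset":[-0.24,-0.48,0],"delta_rot":[0,0,0]},{"offset":[-0.06,-0.53,0],"delta_rot":[0,0,0]}]' >/dev/null
python3 -c "from h import *; wheel()"
python3 -m pendant '[{"offset":[0.12,-0.52,0],"delta_rot":[0,0,0]},{"offset":[0.29,-0.44,0],"delta_rot":[0,0,0]},{"offset":[0.43,-0.32,0],"delta_rot":[0,0,0]},{"offset":[0.51,-0.15,0],"delta_rot":[0,0,0]},{"offset":[0.53,0.03,0],"delta_rot":[0,0,0]},{"offset":[0.49,0.21,0],"delta_rot":[0,0,0]},{"offset":[0.39,0.37,0],"delta_rot":[0,0,0]},{"offset":[0.24,0.48,0],"delta_rot":[0,0,0]},{"offset":[0.06,0.53,0],"delta_rot":[0,0,0]}]' >/dev/null
python3 -c "from h import *; wheel()"
python3 -m pendant '[{"offset":[-0.12,0.52,0],"delta_rot":[0,0,0]},{"offset":[-0.29,0.44,0],"delta_rot":[0,0,0]},{"offset":[-0.43,0.32,0],"delta_rot":[0,0,0]},{"offset":[-0.51,0.15,0],"delta_rot":[0,0,0]},{"offset":[-0.53,-0.03,0],"delta_rot":[0,0,0]},{"offset":[-0.49,-0.21,0],"delta_rot":[0,0,0]},{"offset":[-0.39,-0.37,0],"delta_rot":[0,0,0]},{"offset":[-0.24,-0.48,0],"delta_rot":[0,0,0]},{"offset":[-0.06,-0.53,0],"delta_rot":[0,0,0]}]' >/dev/null
python3 -c "from h import *; wheel();show()"
```

```text
ang -1.3 rad 0.0483 Ftan 4.4 Frad -6.3 t 31.52
ang 179.0 rad 0.0439 Ftan 3.1 Frad -2.8 t 32.27
ang -1.4 rad 0.0483 Ftan 4.4 Frad -5.6 t 33.02
t 33.02 p [ 0.552  -0.2448  0.107 ] yawY 90.2 tilt 0.14 F [-5.4  4.6 11.7] w 0.0228 gf 40.6 j7 1.44
```

```bash

python3 -m pendant '[{"offset":[0.12,-0.52,0],"delta_rot":[0,0,0]},{"offset":[0.29,-0.44,0],"delta_rot":[0,0,0]},{"offset":[0.43,-0.32,0],"delta_rot":[0,0,0]},{"offset":[0.51,-0.15,0],"delta_rot":[0,0,0]},{"offset":[0.53,0.03,0],"delta_rot":[0,0,0]},{"offset":[0.49,0.21,0],"delta_rot":[0,0,0]},{"offset":[0.39,0.37,0],"delta_rot":[0,0,0]},{"offset":[0.24,0.48,0],"delta_rot":[0,0,0]},{"offset":[0.06,0.53,0],"delta_rot":[0,0,0]}]' >/dev/null
python3 -c "from h import *; wheel()"
python3 -m pendant '[{"offset":[-0.12,0.52,0],"delta_rot":[0,0,0]},{"offset":[-0.29,0.44,0],"delta_rot":[0,0,0]},{"offset":[-0.43,0.32,0],"delta_rot":[0,0,0]},{"offset":[-0.51,0.15,0],"delta_rot":[0,0,0]},{"offset":[-0.53,-0.03,0],"delta_rot":[0,0,0]},{"offset":[-0.49,-0.21,0],"delta_rot":[0,0,0]},{"offset":[-0.39,-0.37,0],"delta_rot":[0,0,0]},{"offset":[-0.12,-0.24,0],"delta_rot":[0,0,0]},{"offset":[-0.12,-0.24,0],"delta_rot":[0,0,0]},{"offset":[0,0,0],"delta_rot":[0,0,0]}]' >/dev/null
python3 -c "from h import *; wheel()"
python3 -m pendant '[{"offset":[-0.04,-0.26,0],"delta_rot":[0,0,0]},{"offset":[-0.02,-0.27,0],"delta_rot":[0,0,0]},{"offset":[0,0,0],"delta_rot":[0,0,0]}]' >/dev/null
python3 -c "from h import *; wheel()"
python3 -m pendant '[{"offset":[0.02,-0.26,0],"delta_rot":[0,0,0]},{"offset":[0,0,0],"delta_rot":[0,0,0]}]' >/dev/null
python3 -c "from h import *; wheel()"
```

```text
ang 179.0 rad 0.0439 Ftan 3.1 Frad -2.5 t 33.77
ang 13.9 rad 0.0485 Ftan -2.1 Frad -0.5 t 34.6
ang -4.1 rad 0.0481 Ftan -0.6 Frad -0.1 t 34.85
ang -4.5 rad 0.0481 Ftan 11.8 Frad -1.5 t 35.02
```

```bash

python3 -m pendant '[{"offset":[0.06,-0.26,0],"delta_rot":[0,0,0]},{"offset":[0.05,-0.15,0],"delta_rot":[0,0,0]},{"offset":[0,0,0],"delta_rot":[0,0,0]}]' >/dev/null
python3 -c "from h import *; wheel()"
python3 -m pendant '[{"offset":[0,0,0],"delta_rot":[0,0,0]},{"offset":[0,0,0],"delta_rot":[0,0,0]},{"offset":[0,0,0],"delta_rot":[0,0,0]},{"offset":[0,0,0],"delta_rot":[0,0,0]},{"offset":[0,0,-0.9],"delta_rot":[0,0,0]},{"offset":[0,0,-0.9],"delta_rot":[0,0,0]},{"offset":[0,0,-0.9],"delta_rot":[0,0,0]},{"offset":[0,0,-0.9],"delta_rot":[0,0,0]},{"offset":[0,0,0],"delta_rot":[0,0,0]},{"offset":[0,0,0],"delta_rot":[0,0,0]}]' 0.5 >/dev/null
python3 - <<'E'
from h import *
show(); im,d,c=grab('wrist','wr12'); P=cloud(d,c); blocks(P,d,.123,.145,(.43,.62),(-.32,-.17))
im,d,c=grab('scene','sc12'); P=cloud(d,c); blocks(P,d,.09,.11,(.4,.7),(-.15,.06),None,20)
hsv=cv2.cvtColor(im,cv2.COLOR_RGB2HSV); blocks(P,d,.042,.0535,(.36,.65),(-.15,.06),(hsv[...,1]<70)&(hsv[...,2]>150),50)
show(); plan((.5055,-.406,.2),yaw=77.4)
cv2.imwrite('pics/sc12c.png',cv2.resize(im[170:310,150:350],(800,560),interpolation=cv2.INTER_CUBIC)[:,:,::-1])
E
```

```text
ang -5.1 rad 0.0481 Ftan 30.6 Frad -1.0 t 35.27
t 36.1 p [ 0.5478 -0.267   0.2154] yawY 90.1 tilt 0.25 F [-0.7 -1.1 -0.9] w 0.0425 gf 0.0 j7 1.56
[302. 215.] 623 z 0.1337 c [ 548.5 -247.9] wh [21.6 22.9] a 16.2
[272. 200.] 134 z 0.0994 c [522.4 -21. ] wh [34.1 35.2] a 56.6
[264. 225.] 163 z 0.0997 c [582.8 -97.7] wh [33.7 36.1] a 40.9
[238. 195.] 370 z 0.0497 c [395.6 -40.1] wh [148.7  34.4] a 83.9
[250. 221.] 265 z 0.0501 c [509.6 -84.6] wh [60.  55.8] a 84.1
[286. 225.] 280 z 0.0497 c [582.4 -23.3] wh [58.5 50.1] a 83.5
t 36.2 p [ 0.546  -0.2667  0.2129] yawY 90.1 tilt 0.06 F [ 0.6 -0.3  0.1] w 0.0426 gf 0.0 j7 1.56
turn 2 [ 0.    -0.004  0.921]
go 5 [ 0.061 -0.965  0.086] total [ 0.306 -4.825  0.43 ]
```

View pics/sc12c.png

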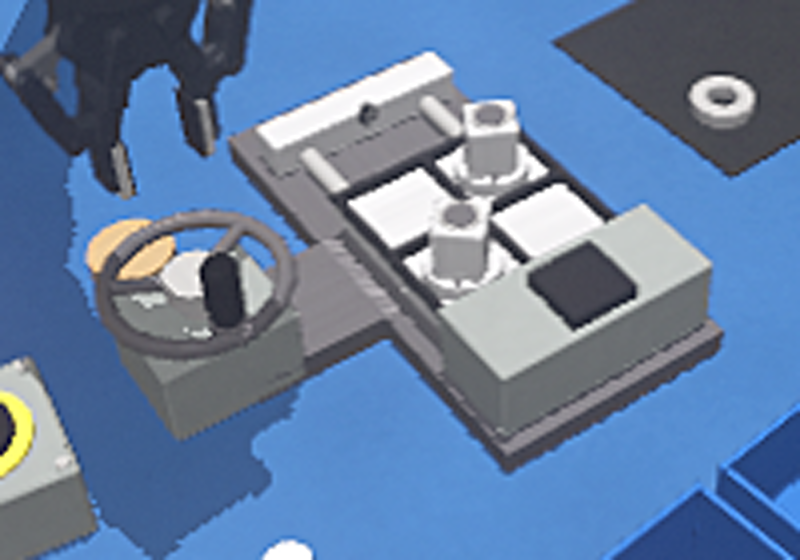

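```bash

python3 -m pendant '[{"offset":[0,0,0],"delta_rot":[0,0,0.921]},{"offset":[0,0,0],"delta_rot":[0,0,0.921]},{"offset":[0.06,-0.94,0.09],"delta_rot":[0,0,0]},{"offset":[0.06,-0.94,0.09],"delta_rot":[0,0,0]},{"offset":[0.06,-0.94,0.09],"delta_rot":[0,0,0]},{"offset":[0.06,-0.94,0.09],"delta_rot":[0,0,0]},{"offset":[0.06,-0.94,0.09],"delta_rot":[0,0,0]},{"offset":[0,0,0],"delta_rot":[0,0,0]},{"offset":[0,0,0],"delta_rot":[0,0,0]},{"offset":[0,0,0],"delta_rot":[0,0,0]}]' 0.6 >/dev/null
python3 - <<'E'
from h import *
show(); plan((.506,-.402,.0755),yaw=77.4)
E
```

```text
t 37.03 p [ 0.5069 -0.4011  0.1986] yawY 77.4 tilt 0.16 F [ 0.9 -0.4  0.9] w 0.0512 gf 0.0 j7 1.61
turn 1 [ 0.018 -0.015  0.006]
go 5 [ 0.005 -0.007  0.821] total [ 0.023 -0.035  4.103]
```

```bash

python3 -m pendant '[{"offset":[0.02,-0.03,0.9],"delta_rot":[0,0,0]},{"offset":[0,0,0.9],"delta_rot":[0,0,0]},{"offset":[0,0,0.9],"delta_rot":[0,0,0]},{"offset":[0,0,0.9],"delta_rot":[0,0,0]},{"offset":[0,0,0.45],"delta_rot":[0,0,0]},{"offset":[0,0,0],"delta_rot":[0,0,0]},{"offset":[0,0,0],"delta_rot":[0,0,0]}]' >/dev/null
python3 -c "from h import *; show()"
python3 -m pendant '[{"offset":[0,0,0],"delta_rot":[0,0,0]},{"offset":[0,0,0],"delta_rot":[0,0,0]},{"offset":[0,0,0],"delta_rot":[0,0,0]},{"offset":[0,0,0],"delta_rot":[0,0,0]},{"offset":[0,0,0],"delta_rot":[0,0,0]},{"offset":[0,0,0],"delta_rot":[0,0,0]}]' 0 60 >/dev/null
python3 -c "from h import *; show()"
python3 -m pendant '[{"offset":[0,0,0],"delta_rot":[0,0,0.9]},{"offset":[0,0,0],"delta_rot":[0,0,0.9]},{"offset":[0,0,0],"delta_rot":[0,0,0.9]},{"offset":[0,0,0],"delta_rot":[0,0,0.9]},{"offset":[0,0,0],"delta_rot":[0,0,0.9]},{"offset":[0,0,0],"delta_rot":[0,0,0.9]},{"offset":[0,0,0],"delta_rot":[0,0,0.9]}]' >/dev/null
python3 -c "from h import *; show();print(cur()[2]['wrist_torque'])"
```

```text
t 37.62 p [ 0.507  -0.4019  0.0782] yawY 77.5 tilt 0.07 F [-0.2 -1.   0. ] w 0.0513 gf 0.0 j7 1.53
t 38.12 p [ 0.508  -0.4017  0.0803] yawY 77.4 tilt 0.18 F [-0.9  4.   5.9] w 0.0128 gf 59.8 j7 1.53
t 38.7 p [ 0.5067 -0.4034  0.0802] yawY 33.8 tilt 0.09 F [-2.1  0.4  6.2] w 0.0128 gf 59.8 j7 0.97
[0.19606505 0.56954662 0.08685727]
```

```bash

python3 -m pendant '[{"offset":[0,0,0],"delta_rot":[0,0,0.9]},{"offset":[0,0,0],"delta_rot":[0,0,0.9]},{"offset":[0,0,0],"delta_rot":[0,0,0.9]},{"offset":[0,0,0],"delta_rot":[0,0,0.9]},{"offset":[0,0,0],"delta_rot":[0,0,0.9]},{"offset":[0,0,0],"delta_rot":[0,0,0.9]},{"offset":[0,0,0],"delta_rot":[0,0,0.9]},{"offset":[0,0,0],"delta_rot":[0,0,0.5]},{"offset":[0,0,0],"delta_rot":[0,0,0.3]},{"offset":[0,0,0],"delta_rot":[0,0,0]}]' >/dev/null
python3 -c "from h import *; show();print(cur()[2]['wrist_torque'])"
python3 -m pendant '[{"offset":[0,0,0],"delta_rot":[0,0,0.2]},{"offset":[0,0,0],"delta_rot":[0,0,0.2]},{"offset":[0,0,0],"delta_rot":[0,0,0]}]' >/dev/null
python3 -c "from h import *; show();print(cur()[2]['wrist_torque'])"
```

```text
t 39.53 p [ 0.5045 -0.4038  0.0802] yawY -14.7 tilt 0.18 F [-5.4 -0.3  9.5] w 0.0127 gf 61.3 j7 0.38
[0.13128653 1.29639511 0.92246282]
t 39.78 p [ 0.5045 -0.4038  0.0802] yawY -17.2 tilt 0.2 F [-6.1 -0.3 10.1] w 0.013 gf 73.1 j7 0.35
[0.03951852 1.37914753 1.69124998]
```

```bash

python3 -m pendant '[{"offset":[0,0,0],"delta_rot":[0,0,0]},{"offset":[0,0,0],"delta_rot":[0,0,0]},{"offset":[0,0,0],"delta_rot":[0,0,0]},{"offset":[0,0,0],"delta_rot":[0,0,0]},{"offset":[0,0,-0.7],"delta_rot":[0,0,0]},{"offset":[0,0,-0.9],"delta_rot":[0,0,0]},{"offset":[0,0,-0.9],"delta_rot":[0,0,0]},{"offset":[0,0,-0.9],"delta_rot":[0,0,0]},{"offset":[0,0,-0.8],"delta_rot":[0,0,0]},{"offset":[0,0,0],"delta_rot":[0,0,0]}]' 0.6 >/dev/null
python3 - <<'E'
from h import *
show(); im,d,c=grab('wrist','wr13'); P=cloud(d,c); blocks(P,d,.09,.108,(.46,.55),(-.45,-.36)); print('box'); blocks(P,d,.05,.068,(.4,.62),(-.5,-.33))
im,d,c=grab('top','top13'); P=cloud(d,c); blocks(P,d,.09,.11,(.4,.66),(-.15,.06),None,40)
E
```

```text
t 40.62 p [ 0.5094 -0.4051  0.2098] yawY -17.5 tilt 0.59 F [-0.1  0.7 -0.2] w 0.0514 gf 0.0 j7 0.34
[272. 205.] 1022 z 0.1001 c [ 505.4 -405.5] wh [62.6 14. ] a 77.2
box
[272. 185.] 6462 z 0.0597 c [ 506.3 -401.7] wh [ 98.8 100.5] a 77.2
[310. 195.] 201 z 0.0967 c [583.1 -97.3] wh [33.9 34.1] a 41.2
[277. 219.] 203 z 0.0968 c [523.2 -20.7] wh [34.2 34.1] a 55.8
```

View pics/wr13.png

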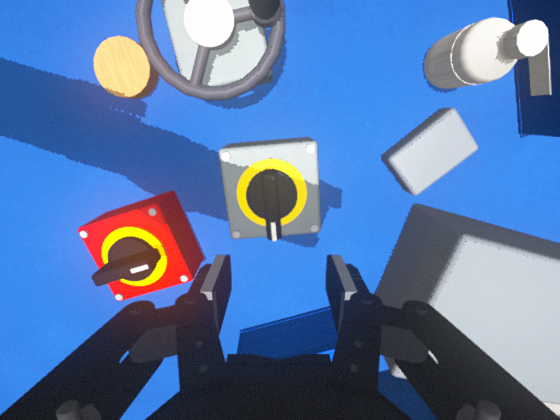

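View pics/top13.png

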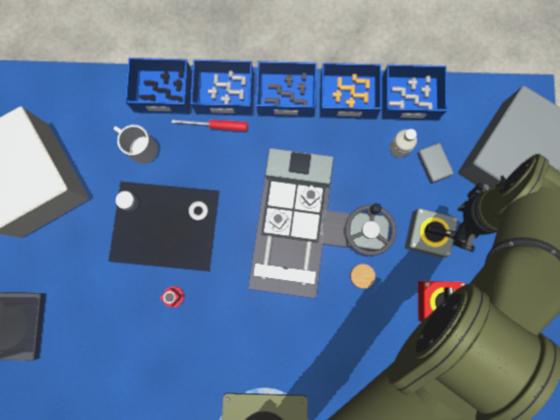

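Bar is parallel to the box edge at 77.2° with its nose to the right, so the isolator is fully on. Both castings are upright in separate nests against the test head, and the mat holds only the tin and bearing.

```bash
python3 -c "
from h import *
print(r.job_done()); show()"
```

```text
the job is handed in; nothing more can be done
None
the job is handed in; nothing more can be done
```

I handed the job in at about 41 s; no verdict came back. The isolator went off first, the carriage was wound home, and both castings from the mat went upright into separate nests. The carriage was then wound against the test head, the isolator switched fully on, and the gripper let go of everything.

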